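# Load the vial carrier and latch its cover

### The job

Load the white vial carrier with every vial from the sloped grey bin and latch it again. Press the carrier's spring button flush and slide the outer tube with the clear cover until the button pops out of the tube's other hole, lay each vial flat on the floor of a trough of its own, then press the button again and slide the cover back over the vials until the button pops out of the first hole. Leave the other things on the worktop where they are.

Things in the scene. Friction and masses are not known exactly. Their poses are not given: they have to be found in the camera images.
- carrier: White vial carrier, fixed to the worktop: base plate 6 mm thick, x -140 to +75, y -177 to +177 mm in its frame. Origin on the worktop, z up. At its back, along its y at x = +50 mm, a fixed steel inner tube runs between two grey posts (36 x 14 mm, 74 mm high, at y = +-170 mm). An aluminium outer tube slides on it and carries the clear cover.
- bay (a point): Middle of the loading bay, on the floor of the troughs (carrier frame x -63, y -65, z 6 mm), axes as the carrier's. Six troughs lie along x, centres at x = -46, 0, +46 and y = +-28 mm from here; each is 43 mm long (x) and 26 mm wide inside, with ribs 5 mm high and 3 mm thick round it. The closed cover hides the bay.
- tube (a joint): Slide of the outer tube with its cover along the carrier's +y, m: 0 = closed (cover over the bay, button in hole A), 0.130 = open (button in hole B). End stops at -0.003 and 0.133; 1.5 mm play either way with the button in a hole, and then the tube is locked. Friction about 1.5 N, up to 10 N more while the button's dome is wedged under the wall.
- cover (a point): Middle of the clear cover, top face (z = 52 mm), moves with the tube. The cover is 172 mm in x (from the tube towards the carrier's front) and 94 mm in y, 3 mm thick with a 5 mm rim; it lies over the bay when closed and 130 mm aside when open.
- button (a joint): How far the steel spring button is pressed, m: 0 = out (7 mm above the tube's top), 0.007 = flush, about 0.009 while trapped under the tube wall between holes. 2.4 N to start, 4 N flush. When it is flush and the tube is pushed, its dome slips under the wall and it stays trapped until a hole arrives, where it springs out by itself.
- button_top (a point): Top of the button, a domed vertical steel pin of 10 mm diameter held in the inner tube (carrier frame x +50, y 0, z 79 mm when out); it presses straight down and does not move sideways.
- hole_a (a point): Middle of hole A (13 mm wide) in the outer tube's flat top, z = 72 mm; moves with the tube, axes as the carrier's. The tube is 32 mm wide (x) and 186 mm long (y).
- hole_b (a point): Middle of hole B (13 mm wide) in the outer tube's flat top, 130 mm from hole A towards the carrier's -y.
- collar_a (a point): Near face of the black collar A at the tube's +y end, 18 mm from hole A and 6 mm above the tube's top. The collar is 42 mm wide (x), 10 mm thick (y) and stands 13 mm above the tube's top. To open: press the button in hole A, then push this face towards the carrier's +y.
- collar_b (a point): Near face of the like collar B at the tube's -y end, 18 mm from hole B and 6 mm above the tube's top. To close: press the button in hole B, then push this face towards the carrier's -y.
- bin: Grey bin, fixed to the worktop: 130 x 168 mm, its floor slopes 0.20 rad (11 degrees) up towards its +x, 23 mm high in the middle (origin on the worktop under the middle, z up). Six compartments, three across its y (centres at y = -54, 0, +54 mm) by two up the slope (centres at about x = -32 and +32 mm), parted by ribs 5 mm high; lips 12 mm high at the low front and the back.
- vial_a: Glass vial with a crimped cap, 21 mm diameter, 38 mm long (its solid is a square bar 18 x 18 x 38 mm, so it does not roll). Origin at the middle of its base, z along its axis to the cap: its middle is 19 mm along z. At the start it lies up the slope in a compartment of the bin, cap downhill. May be absent.
- vial_b: Glass vial with a crimped cap, 21 mm diameter, 38 mm long (its solid is a square bar 18 x 18 x 38 mm, so it does not roll). Origin at the middle of its base, z along its axis to the cap: its middle is 19 mm along z. At the start it lies up the slope in a compartment of the bin, cap downhill. May be absent.
- vial_c: Glass vial with a crimped cap, 21 mm diameter, 38 mm long (its solid is a square bar 18 x 18 x 38 mm, so it does not roll). Origin at the middle of its base, z along its axis to the cap: its middle is 19 mm along z. At the start it lies up the slope in a compartment of the bin, cap downhill. May be absent.
- vial_d: Glass vial with a crimped cap, 21 mm diameter, 38 mm long (its solid is a square bar 18 x 18 x 38 mm, so it does not roll). Origin at the middle of its base, z along its axis to the cap: its middle is 19 mm along z. At the start it lies up the slope in a compartment of the bin, cap downhill. May be absent.
- vial_e: Glass vial with a crimped cap, 21 mm diameter, 38 mm long (its solid is a square bar 18 x 18 x 38 mm, so it does not roll). Origin at the middle of its base, z along its axis to the cap: its middle is 19 mm along z. At the start it lies up the slope in a compartment of the bin, cap downhill. May be absent.
- vial_f: Glass vial with a crimped cap, 21 mm diameter, 38 mm long (its solid is a square bar 18 x 18 x 38 mm, so it does not roll). Origin at the middle of its base, z along its axis to the cap: its middle is 19 mm along z. At the start it lies up the slope in a compartment of the bin, cap downhill. May be absent.
- tape: Roll of tape lying flat, 104 mm across, 25 mm high; leave it alone.
- ointment: Small ointment tube, 64 mm long, 13 mm high; leave it alone.
- tub: Clear plastic tub of pads, 80 x 110 x 58 mm; leave it alone.

How it is judged:
By the outcome, as a careful person would: the job done as asked, in the order asked, and still so for the second after the job is handed in, with the robot touching nothing.
Of vial_a, vial_b, vial_c, vial_d, vial_e, vial_f only 4 to 6 are there at a start; the rules pass over those that are not, and their reading is None.
At some moment in a run one of vial_a, vial_b, vial_c, vial_d, vial_e, vial_f may be knocked a few centimetres aside while the robot is not near it.
Once in a run the grip may slacken for a moment while it holds something.
It also fails if it takes over 210 s, if anything falls off the work surface, if the arm or the gripper's body presses on something with over 40 N, if the wrist force passes 120 N, or if a joint passes its speed limit or range.

### The arm

A 6-joint arm with a two-finger parallel gripper is mounted at the origin on a cart in front of the work surface, level with it; the furniture and walls round the work are solid. World frame = base frame: x ahead of the robot, y to its left, z up, the work surface at z = 0. Lengths are in m, angles in rad, forces in N, time in s.
With the tool pointing down it reaches from about 0.35 to 0.975 m from the base axis. Payload 4.9 kg.
Tool frame: the origin (TCP) lies midway between the tips of the shut fingers; the grasp point (between the pads) lies 19 mm behind it (ctrl.tcp_to_grasp is the distance from the TCP to the grasp point, in m); z points along the fingers, y is the line along which they close (so a half turn about z gives the same grasp; the last joint's range is limited). The gripper opens to 85 mm and grips with 20 to 120 N. Pads are 22 mm wide; open, the fingers measure 114 mm over their backs; the gripper's body (76 mm by 85 mm) begins 54 mm behind the grasp point. The pads swing forward as they close: fully open they stand 13 mm farther back than shut.
Start: joints at [1.075, 0.053, 1.613, -0, 1.476, -0.119], TCP at [0.23, 0.581, 0.231] pointing down, gripper open.
Joint ranges: [-3.01, 3.01], [-1.01, 2.22], [0.06, 2.58], [-1.02, 4.17], [0.09, 2.62], [-3.14, 3.14]. Speed limits (rad/s): [2.57, 2.57, 3.14, 3.14, 3.14, 3.14].

### API

Orientations are given as a rotation vector (axis times angle).
In Python, from station import ctrl, viewer, status, ticket gives the robot as it stands (ctrl), with the cameras (viewer), the readings (status) and the job (ticket).
- The arm moves only by the shell command python3 jog.py 'ROWS' [FORCE]. ROWS is rows parted by semicolons, their numbers by spaces, 1 to 20 of them, each of 7 numbers: the finger opening in m, then dx, dy, dz in m, then a rotation vector rx, ry, rz in rad; each row is the pose to reach, as a shift and turn from the pose commanded when the command began, along the tool's axes at that moment; what a row does not reach only later rows make up. A row lasts 1/12 s, in which the tool goes at most 0.0417 m and 0.125 rad, less where a joint would pass 70% of its speed; a pose out of reach is approached as far as the arm can. The fingers move at their own pace and stop on an object; FORCE is the grip in N (left out, the last holds). Time passes only in rows, so rows that do not move let the fingers close. It prints the time, the measured TCP pose, the force, the opening and the grip force at its end.
- status.get_obs(): the state, without advancing time (a new reading comes with each control period).
- viewer.get_image(name): name is "scene" or "top"; returns the picture (420x560x3 uint8, red, green, blue); there is no depth.
- viewer.camera_params(name): a dict with "fx", "fy", "cx", "cy" (pixels), "T" (4x4, takes a point from camera to world coordinates). Camera axes: x right, y down, z forward; pixel columns grow to the right and rows downward; lengths in m; the calibration is good to about 2 mm. A picture is of the moment at which its call begins. camera_params takes no time and is no camera call.
- ticket.finish_job(): hands the job in; it is judged then, once.
The state is a dict: "t": time; "q": joint angles; "dq": joint speeds; "effort": joint torques, N m; "tool_pos": TCP position; "tool_rot": TCP orientation; "contact_force": force on the tool from outside, world axes, zero at the start; "wrist_torque": the same for the moment, N m; "opening": finger opening in m; "grip_force": force on a finger pad.
Only numpy, scipy, OpenCV 4.12 (cv2) and the standard library are available. Lean on these libraries where they do the work, as an engineer would, in place of code of your own. Each camera call takes 0.05 s, during which the arm holds its last target. There are 200 camera calls.

## Working session

There is one attempt and no reset: what is moved stays moved. The work goes in short steps, Python scripts to look and compute and a shell command to move; the robot and the scene stay as the last step left them, time stands still between calls to the robot, and variables do not carry over. Pictures are saved under pics/ and viewed, at most 14 in all, crops included, and the job is handed in when it is done.

```bash
ls; mkdir -p pics; python3 - <<'E'
from station import ctrl, viewer, status, ticket
import cv2
for n in("scene","top"):
    im=viewer.get_image(n); cv2.imwrite(f"pics/{n}0.png",cv2.resize(im[:,:,::-1],(800,600),interpolation=cv2.INTER_CUBIC))
    p=viewer.camera_params(n);print(n,p)
o=status.get_obs();print(o)
E
```

```text
jog.py
pics
station.py
scene {'fx': 399.4877066233201, 'fy': 399.4877066233201, 'cx': 281.5175892063859, 'cy': 210.49523792992335, 'T': array([[ 0.71840069, -0.52888501,  0.45186402,  0.23858854],
       [-0.69542995, -0.53048196,  0.48473299, -0.44934858],
       [-0.0166623 , -0.66247229, -0.74890108,  0.724429  ],
       [ 0.        ,  0.        ,  0.        ,  1.        ]])}
top {'fx': 539.6463629498855, 'fy': 539.6463629498855, 'cx': 276.35962580814487, 'cy': 214.58874963694933, 'T': array([[-0.01856474, -0.99534097,  0.09461342,  0.52503447],
       [-0.99968711,  0.0200655 ,  0.01493529, -0.04729208],
       [-0.01676417, -0.09430654, -0.99540205,  1.17348614],
       [ 0.        ,  0.        ,  0.        ,  1.        ]])}
{'t': 0.1, 'q': array([ 1.07498592e+00,  5.33026621e-02,  1.61413276e+00,  2.63491452e-05,
        1.47598059e+00, -1.18987110e-01]), 'dq': array([ 0.00023323, -0.00116212, -0.00207055,  0.00055928, -0.00181497,
        0.00128358]), 'effort': array([-3.68760766e-04, -3.94899166e+01, -3.71365678e+01, -1.69870127e-04,
        3.99703276e-03, -2.28409658e-05]), 'tool_pos': array([0.22970352, 0.58067023, 0.23019291]), 'tool_rot': array([-5.88312460e-01, -3.08542739e+00,  2.71690934e-03]), 'contact_force': array([ 0.38796436, -0.1238163 ,  0.52550541]), 'wrist_torque': array([ 0.07240888,  0.00130386, -0.00216173]), 'grip_force': 0.0, 'opening': 0.08530044047634186}
```

View pics/top0.png

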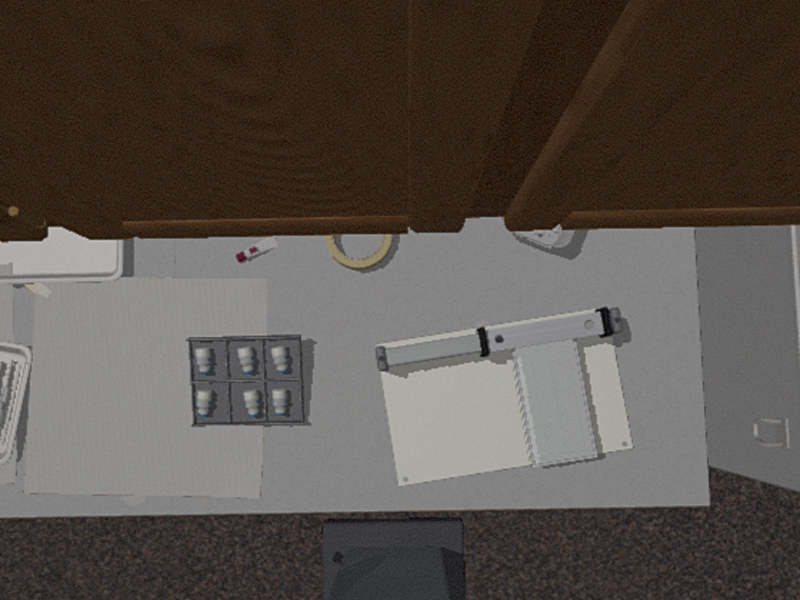

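View pics/scene0.png

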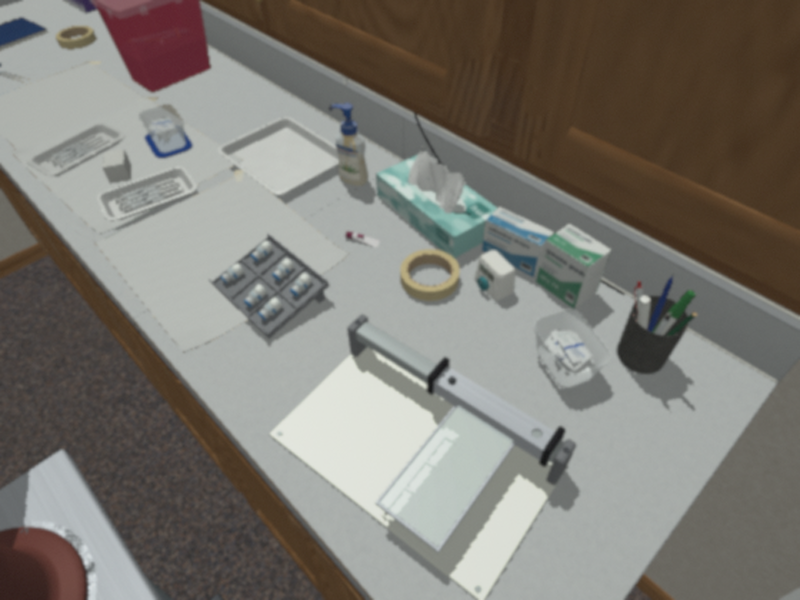

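The top view shows the carrier at the right: button near (499,338), hole B near (588,323), collars at (484,341) and (605,320). The bin, with six vials, is around (248,381). I'll crop closer to measure.

```bash
python3 - <<'E'
from station import ctrl, viewer, status, ticket
import cv2
im=viewer.get_image("top")[:,:,::-1]
cv2.imwrite("pics/ct.png",cv2.resize(im[205:350,255:455],(800,580),interpolation=cv2.INTER_CUBIC))
cv2.imwrite("pics/bt.png",cv2.resize(im[225:305,120:225],(787,600),interpolation=cv2.INTER_CUBIC))
E
```

```text
(no output)
```

View pics/ct.png

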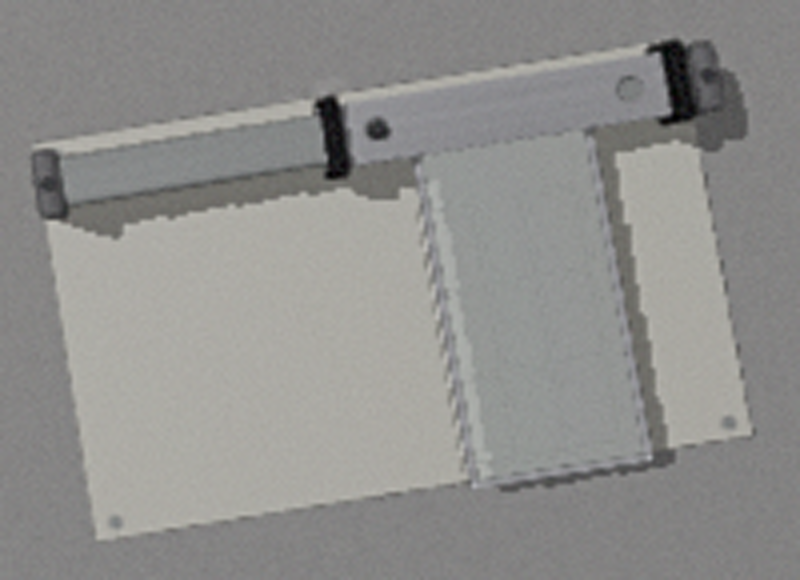

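View pics/bt.png

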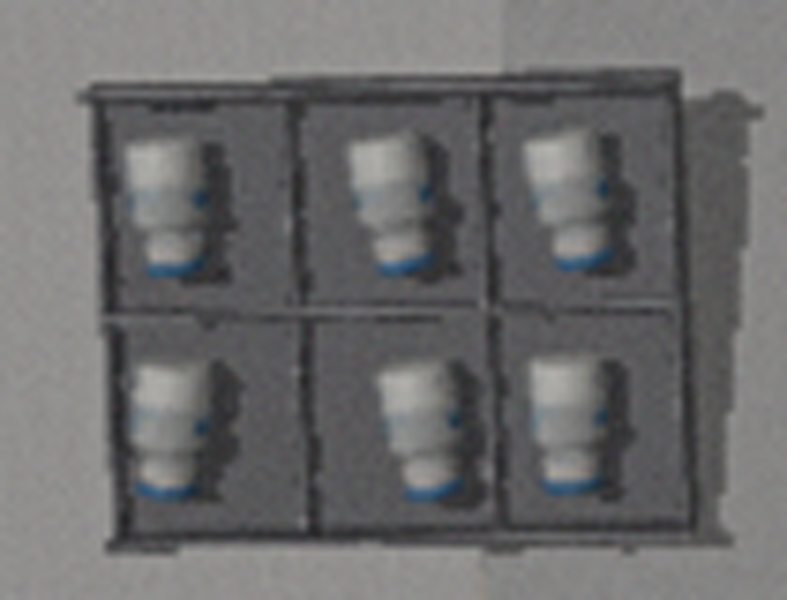

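The carrier crop (4x, offset 255,205) shows plate corners (97,541), (751,434) and (33,147), the button at (378,128) and hole B at (630,88). The bin crop (7.5x, offset 120,225) shows six vials, caps toward the robot. Now to turn these into poses.

```bash
cat > h.py <<'E'
import numpy as np
from station import ctrl, viewer, status, ticket
from scipy.spatial.transform import Rotation as R
from scipy.optimize import least_squares
def proj(P,n="top"):
    c=viewer.camera_params(n);q=(np.atleast_2d(P)-c["T"][:3,3])@c["T"][:3,:3]
    return np.c_[c["cx"]+c["fx"]*q[:,0]/q[:,2],c["cy"]+c["fy"]*q[:,1]/q[:,2]]
def unproj(u,v,z,n="top"):
    c=viewer.camera_params(n);d=c["T"][:3,:3]@[(u-c["cx"])/c["fx"],(v-c["cy"])/c["fy"],1];o=c["T"][:3,3]
    return o+d*(z-o[2])/d[2]
def fit(local,px,x0):
    local=np.array(local)/1000
    def w(p): return R.from_euler("z",p[2]).apply(local)+[p[0],p[1],0]
    s=least_squares(lambda p:(proj(w(p))-px).ravel(),x0)
    return s.x,(proj(w(s.x))-px).round(2)
E
python3 - <<'E'
from h import *
c=np.array([(97,541),(751,434),(33,147),(378,128),(630,88)])
px=np.array([255,205])+(c+.5)/4-.5
print(fit([(-140,177,6),(-140,-177,6),(75,177,6),(50,0,79),(50,-130,72)],px,[.4,-.2,.16]))
f=lambda b:np.array([120,225])+(np.array(b)+.5)/7.495-.5
b=[(300,310),(490,305),(110,320),(682,305)]
B=fit([(0,27,28),(0,-27,28),(0,83,28),(0,-83,28)],f(b),[.4,.2,0]);print(B)
V=[((163,138),(175,272)),((380,138),(405,270)),((557,132),(585,266)),((170,362),(165,495)),((408,368),(435,497)),((565,358),(573,490))]
bp=B[0]
for i,(p,q) in enumerate(V):
    z=.0395 if i<3 else .0265
    P,Q=[unproj(*f(k),z) for k in(p,q)]
    m=(P+Q)/2;d=P-Q;l=R.from_euler("z",-bp[2]).apply(m-[bp[0],bp[1],0])
    print(i+1,m.round(4),"len",np.hypot(*d[:2]).round(4),"yaw",np.arctan2(d[1],d[0]).round(3),"bin",l.round(4))
E
```

```text
(array([ 0.53137781, -0.184816  ,  0.14461899]), array([[-0.14,  0.48],
       [ 0.67,  0.08],
       [-0.32, -0.79],
       [ 0.12,  0.21],
       [-0.33, -0.03]]))
(array([0.52904616, 0.19251782, 0.00708217]), array([[ 0.03,  0.33],
       [ 0.07,  0.34],
       [-0.91, -0.33],
       [ 0.81, -0.34]]))
1 [0.5596 0.2539 0.0395] len 0.0378 yaw 0.095 bin [0.031  0.0612 0.0395]
2 [0.5587 0.1909 0.0395] len 0.0378 yaw 0.187 bin [ 0.0296 -0.0018  0.0395]
3 [0.5591 0.1407 0.0395] len 0.0385 yaw 0.202 bin [ 0.0297 -0.0521  0.0395]
4 [0.4969 0.2575 0.0265] len 0.0373 yaw -0.033 bin [-0.0317  0.0652  0.0265]
5 [0.4945 0.1854 0.0265] len 0.0371 yaw 0.207 bin [-0.0346 -0.0068  0.0265]
6 [0.4961 0.1437 0.0265] len 0.0371 yaw 0.057 bin [-0.0333 -0.0486  0.0265]
```

```bash
cat > plan.py <<'E'
# usage: plan.py 'c x y z[ yaw pitch]' ... (mm in frame c/w, yaw rel. to frame) -> shift+rotvec in tool axes
import sys
from h import *
import json
C=json.load(open("carrier.json"))
o=status.get_obs();Rt=R.from_rotvec(o["tool_rot"]);p0=o["tool_pos"]
for a in sys.argv[1:]:
    s=a.split();f=s[0];n=[float(k) for k in s[1:]]+[0,0]
    p=np.array(n[:3])/1000;yaw,pit=n[3:5]
    if f=="c": p=R.from_euler("z",C[2]).apply(p)+[C[0],C[1],0];yaw+=C[2]
    T=R.from_euler("z",yaw)*R.from_euler("y",-pit)*R.from_euler("y",np.pi)
    d=Rt.inv().apply(p-p0);r=(Rt.inv()*T).as_rotvec()
    print(a,"->",*d.round(4),*r.round(3),"| rows",max(np.linalg.norm(d)/.0417,np.linalg.norm(r)/.125).round(1))
c=R.from_euler("z",-C[2]).apply(p0-[C[0],C[1],0])*1000
print("t %.1f now c:"%o["t"],c.round(1),"w:",p0.round(4),"F_c",R.from_euler("z",-C[2]).apply(o["contact_force"]).round(1))
E
echo '[0.5314,-0.1848,0.1446]'>carrier.json
python3 plan.py 'c 50 1 180' 'c 50 1 95'
```

```text
c 50 1 180 -> -0.605 -0.575 0.0511 -0.002 -0.001 -0.521 | rows 20.1
c 50 1 95 -> -0.6051 -0.5749 0.1361 -0.002 -0.001 -0.521 | rows 20.3
t 0.1 now c: [-188.2  801.   230.3] w: [0.2297 0.5807 0.2303] F_c [ 0.6 -0.4  1.2]
```

```bash
python3 jog.py '0 -0.605 -0.575 0.05 0 0 -0.521;0 -0.605 -0.575 0.05 0 0 -0.521;0 -0.605 -0.575 0.05 0 0 -0.521;0 -0.605 -0.575 0.05 0 0 -0.521;0 -0.605 -0.575 0.05 0 0 -0.521;0 -0.605 -0.575 0.05 0 0 -0.521;0 -0.605 -0.575 0.05 0 0 -0.521;0 -0.605 -0.575 0.05 0 0 -0.521;0 -0.605 -0.575 0.05 0 0 -0.521;0 -0.605 -0.575 0.05 0 0 -0.521;0 -0.605 -0.575 0.05 0 0 -0.521;0 -0.605 -0.575 0.05 0 0 -0.521;0 -0.605 -0.575 0.05 0 0 -0.521;0 -0.605 -0.575 0.05 0 0 -0.521;0 -0.605 -0.575 0.05 0 0 -0.521;0 -0.605 -0.575 0.05 0 0 -0.521;0 -0.605 -0.575 0.05 0 0 -0.521;0 -0.605 -0.575 0.05 0 0 -0.521;0 -0.605 -0.575 0.05 0 0 -0.521;0 -0.605 -0.575 0.05 0 0 -0.521' 30; python3 plan.py 'c 50 1 180' 'c 50 1 92'
```

```text
t: 1.82
tool_pos: [0.5779, -0.1711, 0.1812]
tool_rot: [0.225, -3.133, -0.001]
contact_force: [0.4, 0.8, 1.0]
opening: -0.0001
grip_force: 0.0
c 50 1 180 -> -0.002 -0.0059 0.0012 0.0 -0.0 -0.001 | rows 0.2
c 50 1 92 -> -0.002 -0.0059 0.0892 0.0 -0.0 -0.001 | rows 2.1
t 1.8 now c: [ 48.    6.9 181.2] w: [ 0.5779 -0.1711  0.1812] F_c [0.5 0.7 1. ]
```

```bash
python3 jog.py '0 -0.001 -0.003 0 0 0 0;0 -0.001 -0.003 0.045 0 0 0;0 -0.001 -0.003 0.088 0 0 0;0 -0.001 -0.003 0.088 0 0 0;0 -0.001 -0.003 0.088 0 0 0'; python3 plan.py 'c 50 1 92' 'c 50 1 72';python3 - <<'E'
from station import ctrl, viewer, status, ticket
import cv2
a=viewer.get_image("top")[:,:,::-1][190:310,280:430];b=viewer.get_image("scene")[:,:,::-1][210:330,240:410]
import numpy as np
a=cv2.resize(a,(400,320),interpolation=3);b=cv2.resize(b,(400,320),interpolation=3)
cv2.imwrite("pics/p1.png",np.hstack([a,b]))
E
```

```text
t: 2.23
tool_pos: [0.576, -0.1704, 0.0897]
tool_rot: [0.226, -3.126, -0.006]
contact_force: [-0.5, -0.0, -0.2]
opening: 0.0001
grip_force: 0.0
c 50 1 92 -> -0.0037 -0.0068 -0.0024 0.005 -0.008 -0.0 | rows 0.2
c 50 1 72 -> -0.0039 -0.0069 0.0176 0.005 -0.008 -0.0 | rows 0.5
t 2.2 now c: [46.2  7.8 89.7] w: [ 0.576  -0.1704  0.0897] F_c [-0.5  0.  -0.2]
```

View pics/p1.png

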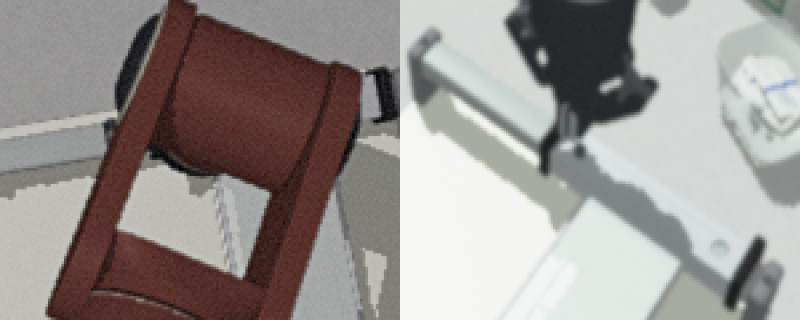

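The scene crop shows the shut fingertips at about (572,130), just beside collar A, with the button at (580,148). The tool is about 7 mm too far toward +y. I'll let it settle and re-read.

```bash
python3 jog.py '0 0 0 0 0 0 0;0 0 0 0 0 0 0;0 0 0 0 0 0 0' >/dev/null; python3 plan.py 'c 50 1 92';  python3 jog.py '0 -0.004 -0.007 -0.002 0 0 0;0 -0.004 -0.007 -0.002 0 0 0;0 -0.004 -0.007 -0.002 0 0 0;0 -0.004 -0.007 -0.002 0 0 0'; python3 plan.py 'c 50 1 92' 'c 50 1 72'
```

```text
c 50 1 92 -> 0.0004 -0.0043 0.0044 -0.002 0.004 -0.0 | rows 0.1
t 2.6 now c: [50.4  5.3 96.4] w: [ 0.5805 -0.1723  0.0964] F_c [0.7 0.4 0.1]
t: 2.92
tool_pos: [0.5842, -0.1784, 0.096]
tool_rot: [-0.226, 3.133, -0.0]
contact_force: [-0.4, 0.3, -0.8]
opening: -0.0
grip_force: 0.0
c 50 1 92 -> 0.0032 0.0023 0.004 -0.0 0.0 -0.001 | rows 0.1
c 50 1 72 -> 0.0032 0.0023 0.024 -0.0 0.0 -0.001 | rows 0.6
t 2.9 now c: [53.2 -1.3 96. ] w: [ 0.5842 -0.1784  0.096 ] F_c [-0.3  0.4 -0.8]
```

```bash
python3 jog.py '0 0.003 0.003 0.01 0 0 0;0 0.003 0.003 0.019 0 0 0;0 0.003 0.003 0.024 0 0 0;0 0.003 0.003 0.024 0 0 0;0 0.003 0.003 0.024 0 0 0;0 0.003 0.003 0.024 0 0 0'; python3 plan.py 'c 50 1 72'
```

```text
t: 3.42
tool_pos: [0.5805, -0.1755, 0.072]
tool_rot: [0.227, -3.133, -0.001]
contact_force: [-1.8, 1.0, 6.7]
opening: 0.0001
grip_force: 3.2
c 50 1 72 -> -0.0 -0.0011 0.0 0.0 -0.001 -0.0 | rows 0.0
t 3.4 now c: [50.   2.1 72. ] w: [ 0.5805 -0.1755  0.072 ] F_c [-1.6  1.2  6.7]
```

```bash
python3 jog.py '0 0 0.005 0.0005 0 0 0;0 0 0.01 0.0005 0 0 0;0 0 0.015 0.0005 0 0 0;0 0 0.02 0.0005 0 0 0;0 0 0.025 0.0005 0 0 0;0 0 0.025 0.0005 0 0 0'; python3 plan.py 'c 50 1 72';python3 - <<'E'
from station import ctrl, viewer, status, ticket
import cv2
b=viewer.get_image("scene")[:,:,::-1][210:330,240:410]
cv2.imwrite("pics/p2.png",cv2.resize(b,(680,480),interpolation=3))
E
```

```text
t: 3.92
tool_pos: [0.5774, -0.1511, 0.072]
tool_rot: [-0.227, 3.133, -0.002]
contact_force: [-1.1, -0.2, 5.8]
opening: 0.0001
grip_force: 3.5
c 50 1 72 -> 0.0004 -0.0257 0.0 -0.001 0.001 -0.0 | rows 0.6
t 3.9 now c: [50.4 26.7 72. ] w: [ 0.5774 -0.1511  0.072 ] F_c [-1.1 -0.   5.8]
```

View pics/p2.png

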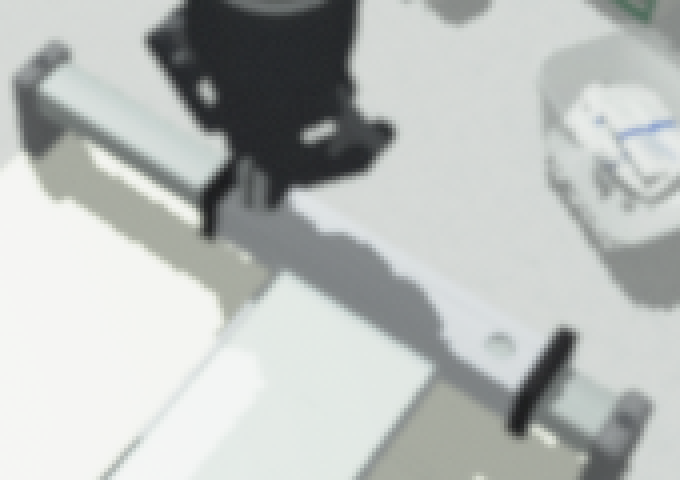

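The picture shows the tube moving: collar B at (540,385) has come away from the right post and collar A at (212,205) is pushed by the fingers. Continue.

```bash
python3 jog.py '0 0 0.007 -0.002 0 0 0;0 0 0.015 -0.002 0 0 0;0 0 0.023 -0.002 0 0 0;0 0 0.031 -0.002 0 0 0;0 0 0.039 -0.002 0 0 0;0 0 0.047 -0.002 0 0 0;0 0 0.055 -0.002 0 0 0;0 0 0.063 -0.002 0 0 0;0 0 0.071 -0.002 0 0 0;0 0 0.079 -0.002 0 0 0;0 0 0.087 -0.002 0 0 0;0 0 0.095 -0.002 0 0 0;0 0 0.095 -0.002 0 0 0;0 0 0.095 -0.002 0 0 0'; python3 plan.py 'c 50 138 74'
```

```text
t: 5.13
tool_pos: [0.5624, -0.0563, 0.0721]
tool_rot: [0.227, -3.131, -0.002]
contact_force: [0.3, -0.3, -0.5]
opening: -0.0002
grip_force: 0.0
c 50 138 74 -> -0.0008 0.0153 -0.0019 0.001 -0.002 0.0 | rows 0.4
t 5.1 now c: [ 49.2 122.7  72.1] w: [ 0.5624 -0.0563  0.0721] F_c [ 0.3 -0.3 -0.5]
```

Now the last stretch, with small steps, watching the force.

```bash
python3 jog.py '0 0 0.004 0 0 0 0;0 0 0.007 0 0 0 0;0 0 0.009 0 0 0 0;0 0 0.011 0 0 0 0;0 0 0.011 0 0 0 0;0 0 0.011 0 0 0 0'; python3 plan.py 'c 50 138 74'; python3 jog.py '0 0 0.002 0 0 0 0;0 0 0.003 0 0 0 0;0 0 0.003 0 0 0 0;0 0 0.003 0 0 0 0'; python3 plan.py 'c 50 138 74';python3 - <<'E'
from station import ctrl, viewer, status, ticket
import cv2
b=viewer.get_image("scene")[:,:,::-1][210:350,240:420]
cv2.imwrite("pics/p3.png",cv2.resize(b,(720,560),interpolation=3))
E
```

```text
t: 5.63
tool_pos: [0.5619, -0.0456, 0.0733]
tool_rot: [-0.226, 3.133, 0.001]
contact_force: [0.4, -0.4, -0.6]
opening: 0.0005
grip_force: 0.0
c 50 138 74 -> 0.0002 0.0047 -0.0007 0.001 0.0 -0.0 | rows 0.1
t 5.6 now c: [ 50.2 133.3  73.3] w: [ 0.5619 -0.0456  0.0733] F_c [ 0.3 -0.4 -0.6]
t: 5.97
tool_pos: [0.5615, -0.043, 0.0734]
tool_rot: [-0.226, 3.133, -0.0]
contact_force: [0.7, -0.9, -0.4]
opening: 0.0001
grip_force: 0.5
c 50 138 74 -> 0.0003 0.002 -0.0006 -0.0 0.0 -0.0 | rows 0.1
t 6.0 now c: [ 50.3 136.   73.4] w: [ 0.5615 -0.043   0.0734] F_c [ 0.5 -1.  -0.4]
```

View pics/p3.png

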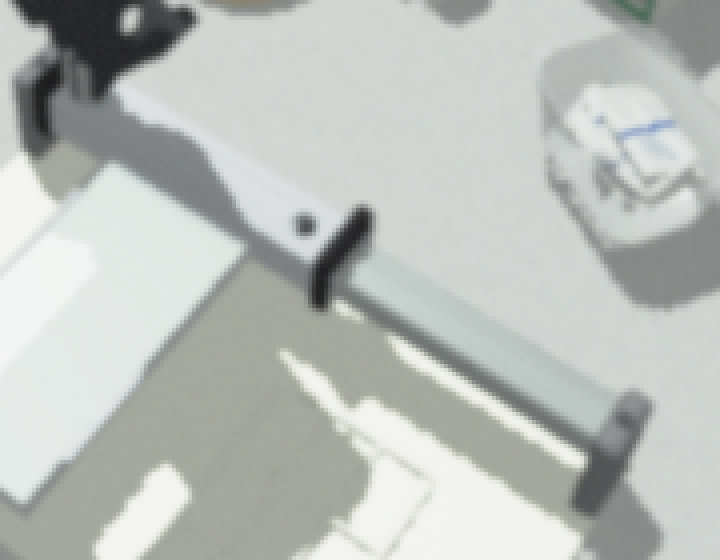

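The dark button shows in hole B at (305,225). I'll push a few mm more to confirm it's locked.

```bash
python3 jog.py '0 0 0.002 0 0 0 0;0 0 0.003 0 0 0 0;0 0 0.004 0 0 0 0;0 0 0.004 0 0 0 0'; python3 plan.py 'c 50 130 74' 'c 50 130 180'
```

```text
t: 6.35
tool_pos: [0.5614, -0.0417, 0.0736]
tool_rot: [-0.227, 3.132, -0.01]
contact_force: [1.5, -10.5, -2.8]
opening: -0.0004
grip_force: 4.5
c 50 130 74 -> 0.0003 -0.0073 -0.0004 -0.006 0.001 -0.0 | rows 0.2
c 50 130 180 -> 0.0002 -0.0079 -0.1064 -0.006 0.001 -0.0 | rows 2.6
t 6.3 now c: [ 50.3 137.3  73.6] w: [ 0.5614 -0.0417  0.0736] F_c [ -0.1 -10.6  -2.8]
```

Locked (10 N, no travel). Back off, rise, and look at the bay and bin.

```bash
python3 jog.py '0 0 -0.006 0 0 0 0;0 0 -0.008 0 0 0 0;0.03 0 -0.008 -0.04 0 0 0;0.03 0 -0.008 -0.08 0 0 0;0.03 0 0 -0.12 0 0 0;0.03 0 0 -0.12 0 0 0;0.03 0 0 -0.12 0 0 0'; python3 plan.py 'c 50 130 180'; python3 - <<'E'
from station import ctrl, viewer, status, ticket
import cv2
b=viewer.get_image("top")[:,:,::-1]
cv2.imwrite("pics/t2.png",b)
cv2.imwrite("pics/p4.png",cv2.resize(b[215:345,300:480],(792,572),interpolation=3))
E
```

```text
t: 6.93
tool_pos: [0.5629, -0.0388, 0.1974]
tool_rot: [-0.227, 3.126, -0.002]
contact_force: [-0.3, 0.5, -0.2]
opening: 0.0298
grip_force: 0.0
c 50 130 180 -> 0.0023 -0.0099 0.0174 -0.002 0.007 0.0 | rows 0.5
t 6.9 now c: [ 52.2 139.9 197.4] w: [ 0.5629 -0.0388  0.1974] F_c [-0.2  0.5 -0.2]
```

View pics/p4.png

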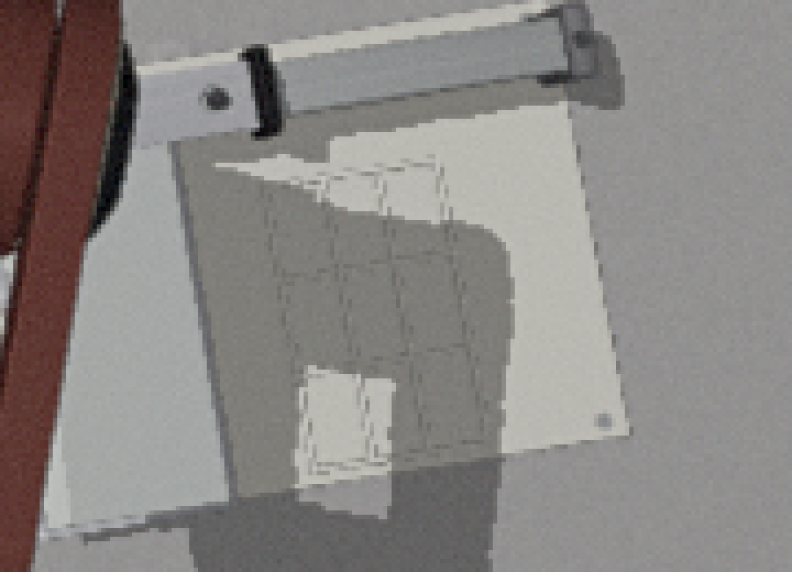

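The picture shows the button out in hole B at (215,98) and the trough ribs, with corners near (440,160), (490,440) and (312,472). I'll fit the carrier to these.

```bash
cat > det.py <<'E'
from h import *
import cv2,sys
im=viewer.get_image("top");cv2.imwrite("pics/last.png",im[:,:,::-1])
x0,y0,x1,y1=100,215,240,310
g=cv2.resize(im[y0:y1,x0:x1],None,fx=6,fy=6,interpolation=cv2.INTER_CUBIC).astype(int)
m=((g.max(2)>118)&(np.indices(g.shape[:2])[1]<1e9)).astype(np.uint8)
# inside the bin only (inner region from fitted pose)
b=np.array([0.529,0.1925,0.0071])
poly=proj(R.from_euler("z",b[2]).apply([[-.06,-.079,.016],[-.06,.079,.016],[.06,.079,.036],[.06,-.079,.036]])+[b[0],b[1],0])
k=np.zeros_like(m);cv2.fillPoly(k,[np.int32((poly-[x0,y0]+.5)*6)],1)
m=cv2.morphologyEx(m*k,cv2.MORPH_OPEN,np.ones((9,9),np.uint8))
for c in cv2.findContours(m,cv2.RETR_EXTERNAL,cv2.CHAIN_APPROX_NONE)[0]:
    if cv2.contourArea(c)<1500: continue
    pts=c[:,0]
    P=np.array([unproj(x0+(u+.5)/6-.5,y0+(v+.5)/6-.5,.0325)[:2] for u,v in pts])
    lx=P.mean(0)[0]-b[0]
    z=.0387 if lx>0 else .0257
    P=np.array([unproj(x0+(u+.5)/6-.5,y0+(v+.5)/6-.5,z+.001)[:2] for u,v in pts])*1000
    (cx,cy),(w,h),a=cv2.minAreaRect(P.astype(np.float32))
    yaw=np.deg2rad(a if w>h else a-90); yaw=(yaw+np.pi/2)%np.pi-np.pi/2
    print("vial %.1f %.1f z %.1f yaw %.3f size %.1f %.1f"%(cx,cy,z*1000,yaw,max(w,h),min(w,h)))
E
python3 det.py; python3 - <<'E'
from h import *
c=np.array([(440,160),(325,180),(382,172),(268,185),(490,440),(425,450),(372,460),(312,472),(450,253),(275,274),(470,348),(295,368),(630,433),(215,98)])
px=np.array([300,215])+(c+.5)/4.4-.5
print(fit([(6,-107.5,11),(6,-51.5,11),(6,-78.5,11),(6,-22.5,11),(-132,-107.5,11),(-132,-78.5,11),(-132,-51.5,11),(-132,-22.5,11),(-40,-107.5,11),(-40,-22.5,11),(-86,-107.5,11),(-86,-22.5,11),(-140,-177,6),(50,0,79)],px,[.53,-.18,.15]))
E
```

```text
vial 496.8 258.7 z 25.7 yaw -0.054 size 37.9 19.3
vial 495.2 186.9 z 25.7 yaw 0.141 size 38.9 18.8
vial 496.3 146.1 z 25.7 yaw -0.005 size 38.6 18.8
vial 559.4 257.5 z 38.7 yaw 0.004 size 38.2 19.1
vial 558.8 192.4 z 38.7 yaw 0.158 size 38.7 19.1
(array([ 0.5323022 , -0.18510175,  0.13559476]), array([[-0.77, -0.39],
       [-0.47, -0.9 ],
       [-0.97, -1.03],
       [-0.89,  0.05],
       [-0.71,  0.48],
       [ 0.53,  0.31],
       [-0.03,  0.  ],
       [ 0.07, -0.61],
       [ 0.74, -0.19],
       [ 1.15,  1.18],
       [-0.  , -0.28],
       [ 0.26,  1.34],
       [-0.08,  0.58],
       [ 1.11, -0.55]]))Traceback (most recent call last):
  File "det.py", line 15, in <module>
    P=np.array([unproj(x0+(u+.5)/6-.5,y0+(v+.5)/6-.5,.0325)[:2] for u,v in pts])
                ~~~~~~^^^^^^^^^^^^^^^^^^^^^^^^^^^^^^^^^^^^^
  File "h.py", line 9, in unproj
    c=viewer.camera_params(n);d=c["T"][:3,:3]@[(u-c["cx"])/c["fx"],(v-c["cy"])/c["fy"],1];o=c["T"][:3,3]
ValueError: time passes only in moves, steps and waits
```

```bash
echo '[0.53186,-0.18495,0.140]'>carrier.json
python3 - <<'E'
from station import ctrl, viewer, status, ticket
import pickle
pickle.dump({n:viewer.camera_params(n) for n in("top","scene")},open("cam.pkl","wb"))
E
sed -i 's/^def proj/import pickle\nCAM=pickle.load(open("cam.pkl","rb"))\ndef proj/; s/viewer.camera_params(n)/CAM[n]/' h.py
# mode v: vial centre x y z yaw, offset back along tool z (mm): pitch .2, TCP 3.5 mm past centre
sed -i 's/^    T=R.from_euler/    if f=="v": back=n[4]\n    if f=="v": pit=.2; p=p+(.0035-back\/1000)*np.array([.199,0,-.98])\n    T=R.from_euler/' plan.py
python3 plan.py 'v 496 145 25.7 0.03 70' 'v 496 145 25.7 0.03 0'
```

```text
v 496 145 25.7 0.03 70 -> 0.0502 0.1928 0.1019 0.012 -0.201 0.114 | rows 5.4
v 496 145 25.7 0.03 0 -> 0.0364 0.1908 0.1705 0.012 -0.201 0.114 | rows 6.2
t 7.0 now c: [ 48.6 140.9 192.5] w: [ 0.5603 -0.0387  0.1925] F_c [-0.1 -0.2  0.1]
```

```bash
python3 jog.py '0.03 0.02 0.07 0.03 0 -0.1 0.06;0.03 0.03 0.11 0.06 0 -0.15 0.1;0.03 0.05 0.15 0.08 0.012 -0.201 0.114;0.03 0.05 0.193 0.102 0.012 -0.201 0.114;0.03 0.05 0.193 0.102 0.012 -0.201 0.114;0.03 0.05 0.193 0.102 0.012 -0.201 0.114;0.03 0.05 0.193 0.102 0.012 -0.201 0.114;0.03 0.05 0.193 0.102 0.012 -0.201 0.114;0.03 0.05 0.193 0.102 0.012 -0.201 0.114' 40; python3 plan.py 'v 496 145 25.7 0.03 0'
```

```text
t: 7.78
tool_pos: [0.4836, 0.1442, 0.0908]
tool_rot: [-0.043, 2.941, 0.003]
contact_force: [0.6, -0.7, 0.1]
opening: 0.0303
grip_force: 0.0
v 496 145 25.7 0.03 0 -> 0.0007 0.0005 0.0697 -0.001 0.0 -0.0 | rows 1.7
t 7.8 now c: [ -1.9 332.6  90.8] w: [0.4836 0.1442 0.0908] F_c [ 0.5 -0.8  0.1]
```

```bash
python3 jog.py '0.028 0 0 0.035 0 0 0;0.028 0 0 0.06 0 0 0;0.028 0 0 0.07 0 0 0;0.028 0 0 0.07 0 0 0;0.028 0 0 0.07 0 0 0;0 0 0 0.07 0 0 0;0 0 0 0.07 0 0 0;0 0 0 0.07 0 0 0;0 0 0 0.07 0 0 0;0 0 0 0.07 0 0 0' 40; python3 jog.py '0 0 0 -0.02 0 0 0;0 0 0 -0.05 0 0 0;0 0 0 -0.09 0 0 0;0 0 0 -0.09 0 0 0;0 0 0 -0.09 0 0 0'; python3 plan.py 'c -109 -93 100' 'c -109 -93 30'; python3 det.py
```

```text
t: 8.62
tool_pos: [0.4989, 0.1452, 0.0245]
tool_rot: [-0.044, 2.937, 0.004]
contact_force: [-2.2, -1.3, 6.7]
opening: 0.0164
grip_force: 42.5
t: 9.03
tool_pos: [0.4815, 0.1452, 0.1146]
tool_rot: [-0.044, 2.933, 0.005]
contact_force: [0.5, -0.5, -0.4]
opening: 0.0172
grip_force: 41.7
c -109 -93 100 -> 0.0595 -0.4359 0.0021 -0.011 0.208 -0.109 | rows 10.5
c -109 -93 30 -> 0.0739 -0.4359 0.0706 -0.011 0.208 -0.109 | rows 10.7
t 9.0 now c: [ -3.8 333.9 114.6] w: [0.4815 0.1452 0.1146] F_c [ 0.5 -0.5 -0.4]
vial 486.3 164.3 z 25.7 yaw -1.548 size 18.9 16.9
vial 496.7 259.7 z 25.7 yaw -0.106 size 37.1 17.8
vial 498.4 187.8 z 25.7 yaw 0.124 size 31.5 17.6
vial 559.4 257.6 z 38.7 yaw 0.005 size 37.5 18.0
vial 558.9 192.6 z 38.7 yaw 0.160 size 38.1 18.1
vial 558.7 143.2 z 38.7 yaw 0.154 size 38.3 18.8
```

```bash
python3 jog.py '0 0 -0.04 -0.01 0 0 0;0 0.01 -0.08 -0.01 0 0.05 -0.02;0 0.02 -0.12 -0.01 0 0.1 -0.05;0 0.03 -0.16 0 -0.011 0.15 -0.08;0 0.04 -0.2 0 -0.011 0.208 -0.109;0 0.05 -0.24 0 -0.011 0.208 -0.109;0 0.055 -0.28 0 -0.011 0.208 -0.109;0 0.06 -0.32 0 -0.011 0.208 -0.109;0 0.06 -0.36 0 -0.011 0.208 -0.109;0 0.06 -0.4 0 -0.011 0.208 -0.109;0 0.06 -0.436 0.002 -0.011 0.208 -0.109;0 0.06 -0.436 0.002 -0.011 0.208 -0.109;0 0.06 -0.436 0.002 -0.011 0.208 -0.109;0 0.06 -0.436 0.002 -0.011 0.208 -0.109;0 0.06 -0.436 0.002 -0.011 0.208 -0.109'; python3 plan.py 'c -107.5 -93 30' 'c -107.5 -93 15'; python3 det.py; python3 - <<'E'
from station import ctrl, viewer, status, ticket
import cv2
b=viewer.get_image("scene")[:,:,::-1][250:420,230:430]
cv2.imwrite("pics/p5.png",cv2.resize(b,(700,595),interpolation=3))
E
```

```text
t: 10.33
tool_pos: [0.4336, -0.2914, 0.0957]
tool_rot: [0.219, -3.125, -0.002]
contact_force: [0.5, 1.1, -1.1]
opening: 0.0171
grip_force: 41.7
c -107.5 -93 30 -> -0.0052 -0.0015 0.0656 0.002 -0.009 0.0 | rows 1.6
c -107.5 -93 15 -> -0.0054 -0.0015 0.0806 0.002 -0.009 0.0 | rows 1.9
t 10.3 now c: [-112.2  -91.7   95.7] w: [ 0.4336 -0.2914  0.0957] F_c [ 0.6  1.  -1.1]
vial 495.1 187.4 z 25.7 yaw 0.118 size 37.6 17.5
vial 496.9 259.8 z 25.7 yaw -0.102 size 36.9 17.5
vial 559.3 257.6 z 38.7 yaw 0.005 size 37.2 17.3
vial 558.7 192.7 z 38.7 yaw 0.143 size 37.8 17.9
vial 558.9 144.1 z 38.7 yaw 0.094 size 38.0 18.2
```

View pics/p5.png

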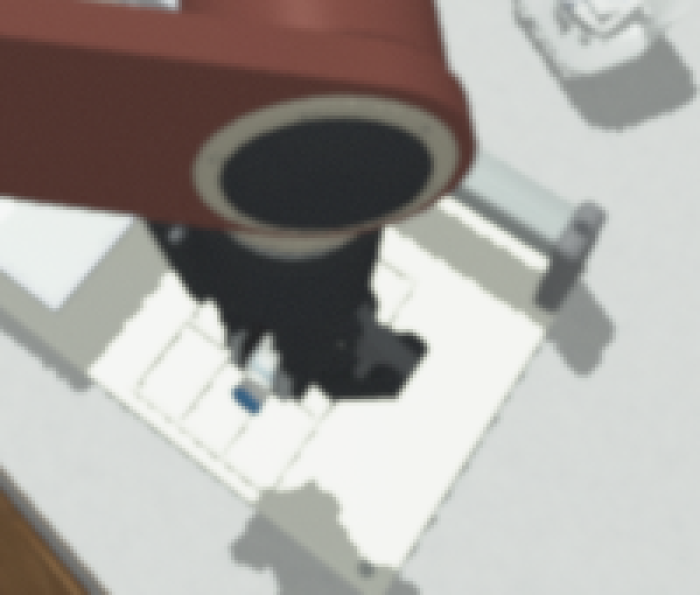

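The picture shows the vial held over the front troughs, blue cap at (248,397). I'll settle, then work out the cap's offset from the tool in code.

```bash
cat > cap.py <<'E'
from h import *
import cv2,json
C=json.load(open("carrier.json"))
o=status.get_obs();t=o["tool_pos"];Rt=R.from_rotvec(o["tool_rot"])
p=proj(t,"scene")[0];im=viewer.get_image("scene").astype(int)
x0,y0=int(p[0])-50,int(p[1])-50
g=im[max(y0,0):y0+100,x0:x0+100]
m=(g[...,2]-g[...,0]>35)
v,u=np.nonzero(m);print("blue px",len(u),(u.mean()+x0).round(1),(v.mean()+max(y0,0)).round(1))
# blue ring: find point -> tool frame at vial-axis height
P=unproj(u.mean()+x0,v.mean()+max(y0,0),t[2]+.002,"scene");print("cap centre in tool axes mm",(Rt.inv().apply(P-t)*1000).round(1))
E
python3 jog.py '0 -0.002 -0.0015 0 0 0 0;0 -0.002 -0.0015 0 0 0 0;0 -0.002 -0.0015 0 0 0 0;0 -0.002 -0.0015 0 0 0 0' ; python3 plan.py 'c -107.5 -93 30' 'c -107.5 -93 15'; python3 cap.py
```

```text
t: 10.77
tool_pos: [0.4366, -0.2939, 0.0973]
tool_rot: [0.219, -3.127, 0.001]
contact_force: [-0.2, 0.2, -0.3]
opening: 0.0169
grip_force: 41.7
c -107.5 -93 30 -> -0.0025 0.0016 0.0673 -0.0 -0.007 -0.0 | rows 1.6
c -107.5 -93 15 -> -0.0026 0.0016 0.0823 -0.0 -0.007 -0.0 | rows 2.0
t 10.8 now c: [-109.6  -94.6   97.3] w: [ 0.4366 -0.2939  0.0973] F_c [-0.2  0.2 -0.3]
blue px 26 302.5 363.5
cap centre in tool axes mm [19.4 -0.1 -1.9]
```

```bash
python3 jog.py '0 -0.003 0.0015 0.03 0 -0.007 0;0 -0.003 0.0015 0.06 0 -0.007 0;0 -0.003 0.0015 0.075 0 -0.007 0;0 -0.003 0.0015 0.08 0 -0.007 0;0 -0.003 0.0015 0.08 0 -0.007 0;0 -0.003 0.0015 0.08 0 -0.007 0'; python3 plan.py 'c -107 -93 15'
```

```text
t: 11.32
tool_pos: [0.4392, -0.2929, 0.018]
tool_rot: [-0.218, 3.133, -0.002]
contact_force: [-0.2, 0.5, -0.1]
opening: 0.0168
grip_force: 41.7
c -107 -93 15 -> 0.0002 0.0009 0.003 -0.001 0.001 -0.001 | rows 0.1
t 11.3 now c: [-106.8  -93.9   18. ] w: [ 0.4392 -0.2929  0.018 ] F_c [-0.1  0.5 -0.1]
```

```bash
python3 jog.py '0 0 0.001 0.003 0 0 0;0 0 0.001 0.003 0 0 0;0 0 0.001 0.003 0 0 0'; python3 jog.py '0.026 0 0 0 0 0 0;0.026 0 0 0 0 0 0;0.026 0 0 0 0 0 0;0.026 0 0 -0.02 0 0 0;0.026 0 0 -0.05 0 0 0;0.026 0 0 -0.085 0 0 0;0.03 0 0 -0.085 0 0 0;0.03 0 0 -0.085 0 0 0;0.03 0 0 -0.085 0 0 0'; python3 plan.py 'v 558.9 142.5 38.7 0.14 70' 'v 558.9 142.5 38.7 0.14 2'; python3 det.py
```

```text
t: 11.57
tool_pos: [0.439, -0.2918, 0.015]
tool_rot: [-0.218, 3.133, -0.002]
contact_force: [-0.3, 0.6, -0.3]
opening: 0.0169
grip_force: 41.7
t: 12.32
tool_pos: [0.4384, -0.2912, 0.099]
tool_rot: [-0.218, 3.134, -0.0]
contact_force: [0.1, -0.2, -0.2]
opening: 0.0298
grip_force: 0.0
v 558.9 142.5 38.7 0.14 70 -> -0.1664 0.4147 -0.0049 -0.0 -0.2 -0.001 | rows 10.7
v 558.9 142.5 38.7 0.14 2 -> -0.1798 0.4128 0.0617 -0.0 -0.2 -0.001 | rows 10.9
t 12.3 now c: [-107.4  -92.2   99. ] w: [ 0.4384 -0.2912  0.099 ] F_c [ 0.1 -0.2 -0.2]
vial 496.8 259.6 z 25.7 yaw -0.106 size 36.6 17.8
vial 495.2 187.4 z 25.7 yaw 0.129 size 37.6 17.6
vial 559.5 257.4 z 38.7 yaw 0.031 size 37.0 17.3
vial 558.8 192.8 z 38.7 yaw 0.143 size 37.7 17.7
vial 558.9 143.6 z 38.7 yaw 0.120 size 38.0 18.4
```

```bash
python3 jog.py '0.03 0 0.03 -0.02 0 0 0;0.03 -0.02 0.07 -0.02 0 -0.05 0;0.03 -0.035 0.11 -0.02 0 -0.1 0;0.03 -0.05 0.15 -0.02 0 -0.15 0;0.03 -0.065 0.19 -0.02 0 -0.2 0;0.03 -0.08 0.23 -0.02 0 -0.2 0;0.03 -0.1 0.27 -0.02 0 -0.2 0;0.03 -0.12 0.31 -0.02 0 -0.2 0;0.03 -0.14 0.35 -0.02 0 -0.2 0;0.03 -0.16 0.39 -0.01 0 -0.2 0;0.03 -0.166 0.415 -0.005 0 -0.2 0;0.03 -0.166 0.415 -0.005 0 -0.2 0;0.03 -0.166 0.415 -0.005 0 -0.2 0;0.03 -0.166 0.415 -0.005 0 -0.2 0;0.03 -0.166 0.415 -0.005 0 -0.2 0;0.03 -0.166 0.415 -0.005 0 -0.2 0' 40; python3 plan.py 'v 558.9 142.8 38.7 0.14 2'
```

```text
t: 13.7
tool_pos: [0.5451, 0.1412, 0.1038]
tool_rot: [-0.201, 2.935, 0.02]
contact_force: [0.5, -0.2, -0.4]
opening: 0.0303
grip_force: 0.0
v 558.9 142.8 38.7 0.14 2 -> -0.0007 -0.0003 0.0681 -0.001 -0.0 -0.003 | rows 1.6
t 13.7 now c: [ 58.7 321.1 103.8] w: [0.5451 0.1412 0.1038] F_c [ 0.5 -0.2 -0.4]
```

```bash
python3 jog.py '0.028 -0.001 0 0.035 0 0 0;0.028 -0.001 0 0.06 0 0 0;0.028 -0.001 0 0.068 0 0 0;0.028 -0.001 0 0.068 0 0 0;0.028 -0.001 0 0.068 0 0 0;0.028 -0.001 0 0.068 0 0 0'; python3 plan.py 'v 558.9 142.8 38.7 0.14 2'; python3 jog.py '0 0 0 0 0 0 0;0 0 0 0 0 0 0;0 0 0 0 0 0 0;0 0 0 0 0 0 0;0 0 0 0 0 0 0'; python3 plan.py 'v 558.9 142.8 38.7 0.14 2'; python3 jog.py '0 0 0 -0.02 0 0 0;0 0 0 -0.05 0 0 0;0 0 0 -0.08 0 0 0;0 0 0 -0.08 0 0 0;0 0 0 -0.08 0 0 0'; python3 plan.py 'c -63 -93 100' 'c -63 -93 15'
```

```text
t: 14.2
tool_pos: [0.5608, 0.1443, 0.0395]
tool_rot: [-0.203, 2.932, 0.02]
contact_force: [0.2, 0.1, 0.6]
opening: 0.0279
grip_force: 0.0
v 558.9 142.8 38.7 0.14 2 -> 0.0023 -0.0013 0.0018 -0.001 0.003 -0.002 | rows 0.1
t 14.2 now c: [ 74.6 322.   39.5] w: [0.5608 0.1443 0.0395] F_c [0.2 0.  0.6]
t: 14.62
tool_pos: [0.5612, 0.1448, 0.04]
tool_rot: [-0.205, 2.931, 0.02]
contact_force: [-1.5, -1.2, 6.4]
opening: 0.0169
grip_force: 40.7
v 558.9 142.8 38.7 0.14 2 -> 0.0028 -0.0017 0.0023 -0.001 0.004 -0.0 | rows 0.1
t 14.6 now c: [ 75.  322.4  40. ] w: [0.5612 0.1448 0.04  ] F_c [-1.7 -0.9  6.4]
t: 15.03
tool_pos: [0.5456, 0.1428, 0.1193]
tool_rot: [-0.204, 2.929, 0.021]
contact_force: [-0.1, -0.7, -1.2]
opening: 0.0168
grip_force: 39.8
c -63 -93 100 -> 0.1234 -0.4157 -0.006 -0.0 0.206 -0.001 | rows 10.4
c -63 -93 15 -> 0.1408 -0.4157 0.0772 -0.0 0.206 -0.001 | rows 10.7
t 15.0 now c: [ 59.3 322.6 119.3] w: [0.5456 0.1428 0.1193] F_c [-0.2 -0.7 -1.2]
```

```bash
python3 jog.py '0 0 -0.04 -0.01 0 0 0;0 0.01 -0.08 -0.02 0 0.05 0;0 0.02 -0.12 -0.02 0 0.1 0;0 0.03 -0.16 -0.02 0 0.15 0;0 0.045 -0.2 -0.02 0 0.206 0;0 0.06 -0.24 -0.02 0 0.206 0;0 0.08 -0.28 -0.02 0 0.206 0;0 0.1 -0.32 -0.02 0 0.206 0;0 0.115 -0.36 -0.02 0 0.206 0;0 0.12 -0.4 -0.015 0 0.206 0;0 0.121 -0.416 -0.006 0 0.206 0;0 0.121 -0.416 -0.006 0 0.206 0;0 0.121 -0.416 -0.006 0 0.206 0;0 0.121 -0.416 -0.006 0 0.206 0;0 0.121 -0.416 -0.006 0 0.206 0;0 0.121 -0.416 -0.006 0 0.206 0;0 0.121 -0.416 -0.006 0 0.206 0'; python3 plan.py 'c -60.5 -93 16'; python3 cap.py; python3 det.py
```

```text
t: 16.45
tool_pos: [0.4833, -0.2852, 0.0982]
tool_rot: [0.22, -3.128, 0.001]
contact_force: [-0.4, 0.6, 0.1]
opening: 0.0167
grip_force: 39.8
c -60.5 -93 16 -> -0.002 -0.0005 0.0822 -0.0 -0.006 0.001 | rows 2.0
t 16.4 now c: [-62.1 -92.5  98.2] w: [ 0.4833 -0.2852  0.0982] F_c [-0.3  0.7  0.1]
blue px 41 313.0 351.3
cap centre in tool axes mm [41.3 -4.2 -1.8]
vial 495.2 187.8 z 25.7 yaw 0.094 size 38.1 17.9
vial 496.8 259.6 z 25.7 yaw -0.113 size 37.3 18.0
vial 559.4 257.6 z 38.7 yaw 0.017 size 37.5 17.7
vial 558.7 192.9 z 38.7 yaw 0.122 size 37.8 18.0
```

```bash
python3 jog.py '0 -0.002 0 0.03 0 -0.006 0;0 -0.002 0 0.06 0 -0.006 0;0 -0.002 0 0.075 0 -0.006 0;0 -0.002 0 0.082 0 -0.006 0;0 -0.002 0 0.082 0 -0.006 0;0 -0.002 0 0.082 0 -0.006 0;0 -0.002 0 0.082 0 -0.006 0'; python3 plan.py 'c -60.5 -93 15'
```

```text
t: 17.13
tool_pos: [0.485, -0.286, 0.0165]
tool_rot: [-0.219, 3.133, -0.001]
contact_force: [-0.4, 0.1, 0.9]
opening: 0.0168
grip_force: 40.6
c -60.5 -93 15 -> -0.0 0.0005 0.0015 -0.001 0.001 -0.001 | rows 0.0
t 17.1 now c: [-60.5 -93.5  16.5] w: [ 0.485  -0.286   0.0165] F_c [-0.4  0.1  0.9]
```

```bash
python3 jog.py '0 0 0 0.002 0 0 0;0 0 0 0.002 0 0 0;0.026 0 0 0.002 0 0 0;0.026 0 0 0.002 0 0 0;0.026 0 0 0.002 0 0 0;0.026 0 0 -0.02 0 0 0;0.026 0 0 -0.06 0 0 0;0.03 0 0 -0.1 0 0 0;0.03 0 0 -0.1 0 0 0;0.03 0 0 -0.1 0 0 0'; python3 plan.py 'v 495.2 186.5 25.7 0.15 70'; python3 det.py
```

```text
t: 17.97
tool_pos: [0.4864, -0.2874, 0.1195]
tool_rot: [-0.218, 3.129, -0.008]
contact_force: [0.3, -0.2, -0.7]
opening: 0.0299
grip_force: 0.0
v 495.2 186.5 25.7 0.15 70 -> -0.0612 0.4701 0.0265 -0.006 -0.195 -0.01 | rows 11.4
t 18.0 now c: [-59.3 -95.1 119.5] w: [ 0.4864 -0.2874  0.1195] F_c [ 0.3 -0.2 -0.7]
vial 495.3 187.4 z 25.7 yaw 0.124 size 38.0 17.6
vial 496.7 259.5 z 25.7 yaw -0.094 size 37.2 17.9
vial 559.4 257.1 z 38.7 yaw 0.050 size 37.4 17.9
vial 558.6 192.9 z 38.7 yaw 0.129 size 38.1 18.3
```

```bash
python3 jog.py '0.03 -0.005 0.04 0 0 0 0;0.03 -0.01 0.08 0 0 -0.05 0;0.03 -0.015 0.12 0 0 -0.1 0;0.03 -0.02 0.16 0 0 -0.15 0;0.03 -0.03 0.2 0 0 -0.195 0;0.03 -0.04 0.24 0 0 -0.195 0;0.03 -0.045 0.28 0 0 -0.195 0;0.03 -0.05 0.32 0 0 -0.195 -0.01;0.03 -0.055 0.36 0.005 0 -0.195 -0.01;0.03 -0.06 0.4 0.015 -0.006 -0.195 -0.01;0.03 -0.061 0.44 0.025 -0.006 -0.195 -0.01;0.03 -0.061 0.47 0.027 -0.006 -0.195 -0.01;0.03 -0.061 0.47 0.027 -0.006 -0.195 -0.01;0.03 -0.061 0.47 0.027 -0.006 -0.195 -0.01;0.03 -0.061 0.47 0.027 -0.006 -0.195 -0.01;0.03 -0.061 0.47 0.027 -0.006 -0.195 -0.01;0.03 -0.061 0.47 0.027 -0.006 -0.195 -0.01;0.03 -0.061 0.47 0.027 -0.006 -0.195 -0.01'; python3 plan.py 'v 495.2 186.5 25.7 0.13 2'
```

```text
t: 19.52
tool_pos: [0.4801, 0.1869, 0.0889]
tool_rot: [-0.217, 2.939, 0.028]
contact_force: [0.1, 0.6, 0.0]
opening: 0.03
grip_force: 0.0
v 495.2 186.5 25.7 0.13 2 -> -0.0024 -0.003 0.0664 0.008 -0.005 0.016 | rows 1.6
t 19.5 now c: [  0.6 375.4  88.9] w: [0.4801 0.1869 0.0889] F_c [0.2 0.6 0. ]
```

```bash
python3 jog.py '0.028 0 -0.002 0.035 0 0 0;0.028 0 -0.002 0.06 0 0 0;0.028 0 -0.002 0.063 0 0 0;0.028 0 -0.002 0.063 0 0 0;0.028 0 -0.002 0.063 0 0 0;0.028 0 -0.002 0.063 0 0 0'; python3 plan.py 'v 495.2 186.5 25.7 0.13 2'
```

```text
t: 20.02
tool_pos: [0.4934, 0.1883, 0.029]
tool_rot: [-0.219, 2.936, 0.029]
contact_force: [-0.7, 0.1, -0.3]
opening: 0.0277
grip_force: 0.0
v 495.2 186.5 25.7 0.13 2 -> -0.0009 -0.0021 0.005 0.009 -0.002 0.018 | rows 0.2
t 20.0 now c: [ 14.  374.9  29. ] w: [0.4934 0.1883 0.029 ] F_c [-0.7  0.2 -0.3]
```

```bash
python3 jog.py '0.028 -0.001 -0.002 0.004 0 0 0.018;0.028 -0.001 -0.002 0.005 0 0 0.018;0.028 -0.001 -0.002 0.005 0 0 0.018'; python3 plan.py 'v 495.2 186.5 25.7 0.13 2'; python3 jog.py '0 0 0 0 0 0 0;0 0 0 0 0 0 0;0 0 0 0 0 0 0;0 0 0 0 0 0 0;0 0 0 0 0 0 0'; python3 plan.py 'v 495.2 186.5 25.7 0.13 2'; python3 jog.py '0 0 0 -0.02 0 0 0;0 0 0 -0.05 0 0 0;0 0 0 -0.08 0 0 0;0 0 0 -0.08 0 0 0;0 0 0 -0.08 0 0 0;0 0 0 -0.08 0 0 0'; python3 plan.py 'c -17 -93 100'
```

```text
t: 20.27
tool_pos: [0.4946, 0.1865, 0.0228]
tool_rot: [-0.193, 2.94, 0.031]
contact_force: [-0.9, 0.5, -0.5]
opening: 0.0281
grip_force: 0.0
v 495.2 186.5 25.7 0.13 2 -> -0.0011 -0.0001 -0.0012 0.009 -0.004 0.0 | rows 0.1
t 20.3 now c: [ 15.  373.   22.8] w: [0.4946 0.1865 0.0228] F_c [-0.8  0.6 -0.5]
t: 20.68
tool_pos: [0.4947, 0.1866, 0.0229]
tool_rot: [-0.193, 2.94, 0.032]
contact_force: [-2.3, 0.1, 5.7]
opening: 0.0172
grip_force: 40.8
v 495.2 186.5 25.7 0.13 2 -> -0.001 -0.0002 -0.0011 0.009 -0.004 0.0 | rows 0.1
t 20.7 now c: [ 15.1 373.1  22.9] w: [0.4947 0.1866 0.0229] F_c [-2.3  0.4  5.7]
t: 21.18
tool_pos: [0.4785, 0.1837, 0.1]
tool_rot: [-0.193, 2.942, 0.031]
contact_force: [-1.4, -0.4, 0.2]
opening: 0.0165
grip_force: 40.1
c -17 -93 100 -> 0.0109 -0.4656 -0.0061 0.007 0.194 -0.009 | rows 11.2
t 21.2 now c: [ -1.4 372.5 100. ] w: [0.4785 0.1837 0.1   ] F_c [-1.4 -0.2  0.2]
```

```bash
sed -i 's/^v,u=np.nonzero(m).*/e=proj(t+Rt.apply([.018,0,-.002]),"scene")[0]\nv,u=np.nonzero(m);k=np.hypot(u+x0-e[0],v+max(y0,0)-e[1])<10;u,v=u[k],v[k];print("blue px",len(u))/' cap.py
python3 jog.py '0 0 -0.03 -0.02 0 0 0;0 0 -0.07 -0.025 0 0.05 0;0 0 -0.11 -0.025 0 0.1 0;0 0 -0.15 -0.025 0 0.15 0;0 0.002 -0.19 -0.025 0 0.194 0;0 0.004 -0.23 -0.025 0 0.194 0;0 0.006 -0.27 -0.025 0 0.194 0;0 0.008 -0.31 -0.025 0 0.194 0;0 0.01 -0.35 -0.025 0 0.194 0;0 0.01 -0.39 -0.02 0.007 0.194 -0.009;0 0.011 -0.43 -0.015 0.007 0.194 -0.009;0 0.011 -0.466 -0.006 0.007 0.194 -0.009;0 0.011 -0.466 -0.006 0.007 0.194 -0.009;0 0.011 -0.466 -0.006 0.007 0.194 -0.009;0 0.011 -0.466 -0.006 0.007 0.194 -0.009;0 0.011 -0.466 -0.006 0.007 0.194 -0.009;0 0.011 -0.466 -0.006 0.007 0.194 -0.009;0 0.011 -0.466 -0.006 0.007 0.194 -0.009'; python3 plan.py 'c -18 -93 16'; python3 cap.py; python3 det.py
```

```text
t: 22.68
tool_pos: [0.5286, -0.2787, 0.1008]
tool_rot: [-0.222, 3.133, 0.001]
contact_force: [0.2, 0.2, -0.5]
opening: 0.0168
grip_force: 40.1
c -18 -93 16 -> 0.0018 -0.0007 0.0848 0.0 0.001 0.002 | rows 2.0
t 22.7 now c: [-16.3 -92.3 100.8] w: [ 0.5286 -0.2787  0.1008] F_c [ 0.2  0.1 -0.5]
blue px 27
cap centre in tool axes mm [15.6 -0.  -2. ]
vial 496.7 259.0 z 25.7 yaw -0.054 size 37.5 18.7
vial 559.3 257.5 z 38.7 yaw 0.016 size 38.1 18.1
vial 558.7 192.5 z 38.7 yaw 0.158 size 38.4 18.8
```

```bash
python3 jog.py '0 0.002 -0.001 0.03 0 0 0;0 0.002 -0.001 0.06 0 0 0;0 0.002 -0.001 0.078 0 0 0;0 0.002 -0.001 0.084 0 0 0;0 0.002 -0.001 0.084 0 0 0;0 0.002 -0.001 0.084 0 0 0;0 0.002 -0.001 0.084 0 0 0'; python3 plan.py 'c -18 -93 15'
```

```text
t: 23.37
tool_pos: [0.528, -0.2817, 0.0186]
tool_rot: [-0.22, 3.13, -0.003]
contact_force: [0.4, -0.3, 1.2]
opening: 0.0167
grip_force: 40.1
c -18 -93 15 -> 0.0007 0.0023 0.0036 -0.002 0.004 0.0 | rows 0.1
t 23.4 now c: [-17.3 -95.3  18.6] w: [ 0.528  -0.2817  0.0186] F_c [ 0.4 -0.4  1.2]
```

```bash
python3 jog.py '0 0.0005 0.0022 0.001 0 0 0;0 0.0005 0.0022 0.003 0 0 0;0 0.0005 0.0022 0.004 0 0 0;0 0.0005 0.0022 0.004 0 0 0'; python3 plan.py 'c -18 -93 15';python3 jog.py '0.026 0 0 0 0 0 0;0.026 0 0 0 0 0 0;0.026 0 0 0 0 0 0;0.026 0 0 -0.02 0 0 0;0.026 0 0 -0.06 0 0 0;0.03 0 0 -0.1 0 0 0;0.03 0 0 -0.1 0 0 0;0.03 0 0 -0.1 0 0 0'; python3 plan.py 'v 558.7 192 38.7 0.15 70'
```

```text
t: 23.7
tool_pos: [0.5262, -0.279, 0.0131]
tool_rot: [-0.22, 3.132, 0.0]
contact_force: [-0.1, 1.4, 1.6]
opening: 0.017
grip_force: 40.2
c -18 -93 15 -> -0.0007 -0.0007 -0.0019 -0.0 0.002 0.0 | rows 0.1
t 23.7 now c: [-18.7 -92.3  13.1] w: [ 0.5262 -0.279   0.0131] F_c [0.1 1.4 1.6]
t: 24.37
tool_pos: [0.5279, -0.2804, 0.1167]
tool_rot: [-0.22, 3.127, -0.006]
contact_force: [-0.1, -0.8, -1.5]
opening: 0.0298
grip_force: 0.0
v 558.7 192 38.7 0.15 70 -> -0.0833 0.4654 0.0112 -0.006 -0.194 -0.009 | rows 11.3
t 24.4 now c: [-17.2 -94.  116.7] w: [ 0.5279 -0.2804  0.1167] F_c [-0.2 -0.8 -1.5]
```

```bash
python3 jog.py '0.03 0 0.03 -0.02 0 0 0;0.03 -0.01 0.07 -0.02 0 -0.05 0;0.03 -0.02 0.11 -0.02 0 -0.1 0;0.03 -0.03 0.15 -0.02 0 -0.15 0;0.03 -0.04 0.19 -0.02 0 -0.194 0;0.03 -0.05 0.23 -0.02 0 -0.194 0;0.03 -0.06 0.27 -0.02 0 -0.194 0;0.03 -0.065 0.31 -0.02 0 -0.194 0;0.03 -0.07 0.35 -0.02 0 -0.194 0;0.03 -0.08 0.39 -0.01 0 -0.194 0;0.03 -0.083 0.43 0 0 -0.194 0;0.03 -0.083 0.465 0.01 0 -0.194 0;0.03 -0.083 0.465 0.01 0 -0.194 0;0.03 -0.083 0.465 0.01 0 -0.194 0;0.03 -0.083 0.465 0.01 0 -0.194 0;0.03 -0.083 0.465 0.01 0 -0.194 0;0.03 -0.083 0.465 0.01 0 -0.194 0;0.03 -0.083 0.465 0.01 0 -0.194 0'; python3 plan.py 'v 558.7 192 38.7 0.14 2'
```

```text
t: 25.87
tool_pos: [0.5436, 0.1919, 0.1034]
tool_rot: [-0.203, 2.939, 0.021]
contact_force: [-0.3, 0.3, 0.2]
opening: 0.0299
grip_force: 0.0
v 558.7 192 38.7 0.14 2 -> -0.0021 -0.0021 0.0678 0.0 -0.004 -0.002 | rows 1.6
t 25.9 now c: [ 64.2 371.6 103.4] w: [0.5436 0.1919 0.1034] F_c [-0.3  0.3  0.2]
```

```bash
python3 jog.py '0.028 -0.001 -0.002 0.035 0 0 0;0.028 -0.001 -0.002 0.06 0 0 0;0.028 -0.001 -0.002 0.066 0 0 0;0.028 -0.001 -0.002 0.066 0 0 0;0.028 -0.001 -0.002 0.066 0 0 0;0.028 -0.001 -0.002 0.066 0 0 0'; python3 plan.py 'v 558.7 192 38.7 0.14 2'
```

```text
t: 26.37
tool_pos: [0.5582, 0.1932, 0.0404]
tool_rot: [-0.206, 2.937, 0.022]
contact_force: [-0.3, 0.9, -0.4]
opening: 0.0278
grip_force: 0.0
v 558.7 192 38.7 0.14 2 -> -0.0 -0.0013 0.0032 0.001 -0.002 -0.0 | rows 0.1
t 26.4 now c: [ 78.8 370.8  40.4] w: [0.5582 0.1932 0.0404] F_c [-0.2  1.  -0.4]
```

```bash
python3 jog.py '0.028 0 -0.001 0.003 0 0 0;0.028 0 -0.001 0.003 0 0 0;0 0 -0.001 0.003 0 0 0;0 0 -0.001 0.003 0 0 0;0 0 -0.001 0.003 0 0 0;0 0 -0.001 0.003 0 0 0;0 0 -0.001 0.003 0 0 0'; python3 plan.py 'v 558.7 192 38.7 0.14 2'; python3 jog.py '0 0 0 -0.02 0 0 0;0 0 0 -0.05 0 0 0;0 0 0 -0.08 0 0 0;0 0 0 -0.08 0 0 0;0 0 0 -0.08 0 0 0;0 0 0 -0.08 0 0 0'; python3 plan.py 'c -109 -37 100'
```

```text
t: 26.95
tool_pos: [0.5583, 0.1924, 0.0366]
tool_rot: [-0.207, 2.938, 0.021]
contact_force: [-1.5, -0.5, 5.8]
opening: 0.0171
grip_force: 40.8
v 558.7 192 38.7 0.14 2 -> -0.0007 -0.0005 -0.0005 0.001 -0.004 0.0 | rows 0.0
t 26.9 now c: [ 78.8 370.   36.6] w: [0.5583 0.1924 0.0366] F_c [-1.6 -0.3  5.8]
t: 27.45
tool_pos: [0.5418, 0.1899, 0.1132]
tool_rot: [-0.207, 2.941, 0.021]
contact_force: [-0.0, 0.5, 0.1]
opening: 0.0168
grip_force: 40.0
c -109 -37 100 -> 0.1706 -0.4068 -0.0202 0.001 0.194 0.0 | rows 10.6
t 27.4 now c: [ 62.1 369.8 113.2] w: [0.5418 0.1899 0.1132] F_c [0.  0.5 0.1]
```

```bash
python3 jog.py '0 0 -0.04 -0.02 0 0 0;0 0.015 -0.08 -0.03 0 0.05 0;0 0.03 -0.115 -0.035 0 0.1 0;0 0.05 -0.15 -0.035 0 0.15 0;0 0.07 -0.185 -0.035 0 0.194 0;0 0.09 -0.22 -0.035 0 0.194 0;0 0.11 -0.255 -0.035 0 0.194 0;0 0.13 -0.29 -0.035 0 0.194 0;0 0.15 -0.325 -0.035 0 0.194 0;0 0.165 -0.36 -0.035 0 0.194 0;0 0.171 -0.395 -0.025 0 0.194 0;0 0.171 -0.407 -0.02 0 0.194 0;0 0.171 -0.407 -0.02 0 0.194 0;0 0.171 -0.407 -0.02 0 0.194 0;0 0.171 -0.407 -0.02 0 0.194 0;0 0.171 -0.407 -0.02 0 0.194 0;0 0.171 -0.407 -0.02 0 0.194 0'; python3 plan.py 'c -109 -37 16'; python3 cap.py; python3 det.py
```

```text
t: 28.87
tool_pos: [0.4294, -0.2359, 0.1002]
tool_rot: [-0.223, 3.133, 0.001]
contact_force: [0.0, -0.2, -0.7]
opening: 0.0169
grip_force: 40.0
c -109 -37 16 -> 0.0005 -0.0009 0.0842 0.001 0.001 0.002 | rows 2.0
t 28.9 now c: [-108.5  -36.2  100.2] w: [ 0.4294 -0.2359  0.1002] F_c [ 0.  -0.2 -0.7]
blue px 24
cap centre in tool axes mm [16.3  0.2 -2. ]
vial 496.8 259.6 z 25.7 yaw -0.113 size 36.5 18.1
vial 559.6 257.5 z 38.7 yaw 0.017 size 37.2 17.4
```

```bash
python3 jog.py '0 0.001 0 0.03 0 0 0;0 0.001 0 0.06 0 0 0;0 0.001 0 0.075 0 0 0;0 0.001 0 0.081 0 0 0;0 0.001 0 0.081 0 0 0;0 0.001 0 0.081 0 0 0;0 0.001 0 0.081 0 0 0'; python3 plan.py 'c -109.4 -37 15'
```

```text
t: 29.55
tool_pos: [0.4295, -0.2378, 0.021]
tool_rot: [-0.22, 3.131, -0.002]
contact_force: [0.3, -0.7, -0.3]
opening: 0.0167
grip_force: 40.0
c -109.4 -37 15 -> 0.0007 0.0011 0.006 -0.002 0.003 0.001 | rows 0.1
t 29.6 now c: [-108.7  -38.1   21. ] w: [ 0.4295 -0.2378  0.021 ] F_c [ 0.2 -0.7 -0.3]
```

```bash
python3 jog.py '0 0.0005 0.001 0.004 0 0 0;0 0.0005 0.001 0.006 0 0 0;0 0.0005 0.001 0.006 0 0 0;0 0.0005 0.001 0.006 0 0 0'; python3 plan.py 'c -109.4 -37 15';python3 jog.py '0.026 0 0 0 0 0 0;0.026 0 0 0 0 0 0;0.026 0 0 0 0 0 0;0.026 0 0 -0.02 0 0 0;0.026 0 0 -0.06 0 0 0;0.03 0 0 -0.1 0 0 0;0.03 0 0 -0.1 0 0 0;0.03 0 0 -0.1 0 0 0'; python3 plan.py 'v 559.4 256.8 38.7 0.05 70'; python3 - <<'E'
from station import ctrl, viewer, status, ticket
import cv2
b=viewer.get_image("scene")[:,:,::-1][230:400,230:430]
a=viewer.get_image("top")[:,:,::-1][225:345,100:300]
import numpy as np
cv2.imwrite("pics/p6.png",np.hstack([cv2.resize(b,(400,340),interpolation=3),cv2.resize(a,(400,340),interpolation=3)]))
E
```

```text
t: 29.88
tool_pos: [0.4282, -0.2365, 0.0138]
tool_rot: [-0.22, 3.132, -0.0]
contact_force: [0.7, -0.1, 1.1]
opening: 0.0169
grip_force: 40.1
c -109.4 -37 15 -> -0.0005 -0.0005 -0.0012 -0.0 0.002 0.0 | rows 0.0
t 29.9 now c: [-109.9  -36.5   13.8] w: [ 0.4282 -0.2365  0.0138] F_c [ 0.6 -0.2  1.1]
t: 30.55
tool_pos: [0.4295, -0.2377, 0.1167]
tool_rot: [-0.22, 3.128, -0.006]
contact_force: [-1.0, 0.1, -0.8]
opening: 0.0299
grip_force: 0.0
v 559.4 256.8 38.7 0.05 70 -> -0.1846 0.4734 0.0118 0.005 -0.194 0.09 | rows 12.2
t 30.6 now c: [-108.7  -37.9  116.7] w: [ 0.4295 -0.2377  0.1167] F_c [-1.   0.2 -0.8]
```

View pics/p6.png

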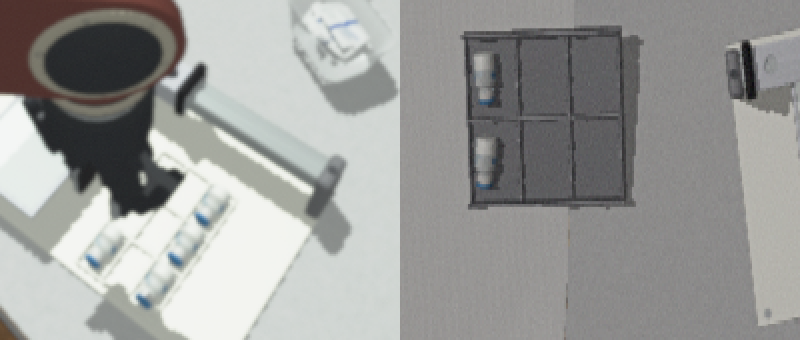

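The left half shows four vials lying in their troughs: three on the right, and the front-left one at (103,245). The right half shows two left in the bin, at (486,78) and (486,163).

```bash
python3 jog.py '0.03 0 0.03 -0.02 0 0 0;0.03 -0.015 0.065 -0.02 0 -0.05 0.02;0.03 -0.03 0.1 -0.02 0 -0.1 0.05;0.03 -0.05 0.135 -0.02 0 -0.15 0.08;0.03 -0.07 0.17 -0.02 0 -0.194 0.09;0.03 -0.09 0.205 -0.02 0 -0.194 0.09;0.03 -0.1 0.24 -0.02 0 -0.194 0.09;0.03 -0.11 0.275 -0.02 0 -0.194 0.09;0.03 -0.125 0.31 -0.02 0 -0.194 0.09;0.03 -0.14 0.345 -0.02 0 -0.194 0.09;0.03 -0.155 0.38 -0.02 0 -0.194 0.09;0.03 -0.17 0.415 -0.01 0 -0.194 0.09;0.03 -0.184 0.45 0 0 -0.194 0.09;0.03 -0.184 0.472 0.01 0.005 -0.194 0.09;0.03 -0.184 0.472 0.01 0.005 -0.194 0.09;0.03 -0.184 0.472 0.01 0.005 -0.194 0.09;0.03 -0.184 0.472 0.01 0.005 -0.194 0.09;0.03 -0.184 0.472 0.01 0.005 -0.194 0.09;0.03 -0.184 0.472 0.01 0.005 -0.194 0.09;0.03 -0.184 0.472 0.01 0.005 -0.194 0.09'; python3 plan.py 'v 559.4 256.2 38.7 0.05 2'
```

```text
t: 32.32
tool_pos: [0.5442, 0.2559, 0.1042]
tool_rot: [-0.071, 2.945, 0.014]
contact_force: [0.3, -0.1, 0.9]
opening: 0.0296
grip_force: 0.0
v 559.4 256.2 38.7 0.05 2 -> -0.0022 -0.0008 0.0687 0.004 -0.004 -0.002 | rows 1.6
t 32.3 now c: [ 73.8 434.8 104.2] w: [0.5442 0.2559 0.1042] F_c [ 0.3 -0.1  0.9]
```

```bash
python3 jog.py '0.028 -0.001 -0.001 0.035 0 0 0;0.028 -0.001 -0.001 0.06 0 0 0;0.028 -0.001 -0.001 0.067 0 0 0;0.028 -0.001 -0.001 0.067 0 0 0;0.028 -0.001 -0.001 0.067 0 0 0;0.028 -0.001 -0.001 0.067 0 0 0'; python3 plan.py 'v 559.4 256.2 38.7 0.05 2'
```

```text
t: 32.82
tool_pos: [0.559, 0.2572, 0.0402]
tool_rot: [-0.073, 2.943, 0.015]
contact_force: [0.5, 0.8, -0.5]
opening: 0.0282
grip_force: 0.0
v 559.4 256.2 38.7 0.05 2 -> -0.0 -0.001 0.0031 0.005 -0.002 -0.001 | rows 0.1
t 32.8 now c: [ 88.6 434.   40.2] w: [0.559  0.2572 0.0402] F_c [ 0.6  0.7 -0.5]
```

```bash
python3 jog.py '0.028 0 -0.001 0.003 0 0 0;0.028 0 -0.001 0.003 0 0 0;0 0 -0.001 0.003 0 0 0;0 0 -0.001 0.003 0 0 0;0 0 -0.001 0.003 0 0 0;0 0 -0.001 0.003 0 0 0;0 0 -0.001 0.003 0 0 0'; python3 plan.py 'v 559.4 256.2 38.7 0.05 2'; python3 jog.py '0 0 0 -0.02 0 0 0;0 0 0 -0.05 0 0 0;0 0 0 -0.08 0 0 0;0 0 0 -0.08 0 0 0;0 0 0 -0.08 0 0 0;0 0 0 -0.08 0 0 0'; python3 plan.py 'c -63 -37 100'
```

```text
t: 33.4
tool_pos: [0.5591, 0.2562, 0.0363]
tool_rot: [-0.074, 2.944, 0.014]
contact_force: [-1.4, -0.9, 6.1]
opening: 0.0169
grip_force: 41.1
v 559.4 256.2 38.7 0.05 2 -> -0.0008 -0.0 -0.0008 0.005 -0.004 -0.0 | rows 0.0
t 33.4 now c: [ 88.5 433.   36.3] w: [0.5591 0.2562 0.0363] F_c [-1.5 -0.7  6.1]
t: 33.9
tool_pos: [0.5425, 0.2546, 0.1129]
tool_rot: [-0.074, 2.947, 0.013]
contact_force: [0.2, 0.4, -1.5]
opening: 0.0169
grip_force: 40.4
c -63 -37 100 -> 0.0925 -0.481 -0.007 -0.005 0.194 -0.09 | rows 11.7
t 33.9 now c: [ 71.8 433.8 112.9] w: [0.5425 0.2546 0.1129] F_c [ 0.3  0.4 -1.5]
```

```bash
python3 jog.py '0 0 -0.03 -0.015 0 0 0;0 0.01 -0.07 -0.025 0 0.05 -0.02;0 0.02 -0.11 -0.025 0 0.1 -0.05;0 0.03 -0.15 -0.025 0 0.15 -0.08;0 0.04 -0.19 -0.025 0 0.194 -0.09;0 0.05 -0.23 -0.025 0 0.194 -0.09;0 0.06 -0.27 -0.025 0 0.194 -0.09;0 0.07 -0.31 -0.025 0 0.194 -0.09;0 0.08 -0.35 -0.025 0 0.194 -0.09;0 0.085 -0.39 -0.025 0 0.194 -0.09;0 0.09 -0.43 -0.02 0 0.194 -0.09;0 0.093 -0.465 -0.015 0 0.194 -0.09;0 0.093 -0.481 -0.007 -0.005 0.194 -0.09;0 0.093 -0.481 -0.007 -0.005 0.194 -0.09;0 0.093 -0.481 -0.007 -0.005 0.194 -0.09;0 0.093 -0.481 -0.007 -0.005 0.194 -0.09;0 0.093 -0.481 -0.007 -0.005 0.194 -0.09;0 0.093 -0.481 -0.007 -0.005 0.194 -0.09;0 0.093 -0.481 -0.007 -0.005 0.194 -0.09'; python3 plan.py 'c -63 -37 16'; python3 cap.py; python3 det.py
```

```text
t: 35.48
tool_pos: [0.475, -0.2293, 0.1007]
tool_rot: [-0.223, 3.132, 0.001]
contact_force: [-0.1, -0.3, 0.5]
opening: 0.0167
grip_force: 40.4
c -63 -37 16 -> 0.0006 -0.0011 0.0847 0.0 0.001 0.002 | rows 2.0
t 35.5 now c: [-62.5 -35.9 100.7] w: [ 0.475  -0.2293  0.1007] F_c [-0.2 -0.3  0.5]
blue px 23
cap centre in tool axes mm [16.5  0.3 -2. ]
vial 496.8 258.9 z 25.7 yaw -0.058 size 37.1 18.3
```

Target x = -63.2.

```bash
python3 jog.py '0 0.001 0 0.03 0 0 0;0 0.001 0 0.06 0 0 0;0 0.001 0 0.075 0 0 0;0 0.001 0 0.083 0 0 0;0 0.001 0 0.083 0 0 0;0 0.001 0 0.083 0 0 0;0 0.001 0 0.083 0 0 0;0 0.001 0 0.083 0 0 0'; python3 plan.py 'c -63.2 -37 15'
```

```text
t: 36.25
tool_pos: [0.4751, -0.2311, 0.0193]
tool_rot: [-0.22, 3.13, -0.002]
contact_force: [-0.3, 0.6, 0.1]
opening: 0.0168
grip_force: 40.4
c -63.2 -37 15 -> 0.0005 0.0008 0.0043 -0.002 0.003 0.0 | rows 0.1
t 36.2 now c: [-62.7 -37.8  19.3] w: [ 0.4751 -0.2311  0.0193] F_c [-0.2  0.7  0.1]
```

```bash
python3 jog.py '0 0.0003 0.0008 0.003 0 0 0;0 0.0003 0.0008 0.0045 0 0 0;0 0.0003 0.0008 0.0045 0 0 0;0 0.0003 0.0008 0.0045 0 0 0'; python3 plan.py 'c -63.2 -37 15';python3 jog.py '0.026 0 0 0 0 0 0;0.026 0 0 0 0 0 0;0.026 0 0 0 0 0 0;0.026 0 0 -0.02 0 0 0;0.026 0 0 -0.06 0 0 0;0.03 0 0 -0.1 0 0 0;0.03 0 0 -0.1 0 0 0;0.03 0 0 -0.1 0 0 0'; python3 det.py; python3 plan.py 'v 496.8 258 25.7 -0.05 70'
```

```text
t: 36.58
tool_pos: [0.4737, -0.2297, 0.0132]
tool_rot: [-0.22, 3.132, 0.0]
contact_force: [0.8, -0.3, 1.0]
opening: 0.017
grip_force: 40.5
c -63.2 -37 15 -> -0.0007 -0.0008 -0.0018 0.0 0.002 0.0 | rows 0.0
t 36.6 now c: [-63.9 -36.2  13.2] w: [ 0.4737 -0.2297  0.0132] F_c [ 0.8 -0.4  1. ]
t: 37.25
tool_pos: [0.4753, -0.231, 0.1166]
tool_rot: [-0.22, 3.127, -0.006]
contact_force: [0.6, 0.0, -0.3]
opening: 0.0301
grip_force: 0.0
vial 496.7 259.5 z 25.7 yaw -0.106 size 37.2 18.2
v 496.8 258 25.7 -0.05 70 -> -0.0778 0.4818 0.0228 0.018 -0.197 0.19 | rows 11.7
t 37.3 now c: [-63.7 -36.5 114. ] w: [ 0.4738 -0.23    0.114 ] F_c [-0.2  0.2 -0.4]
```

```bash
python3 jog.py '0.03 0 0.03 -0.01 0 0 0;0.03 -0.01 0.07 -0.01 0 -0.05 0.05;0.03 -0.02 0.11 -0.01 0 -0.1 0.1;0.03 -0.025 0.15 -0.01 0 -0.15 0.15;0.03 -0.03 0.19 -0.01 0.01 -0.197 0.19;0.03 -0.04 0.23 -0.01 0.018 -0.197 0.19;0.03 -0.05 0.27 -0.01 0.018 -0.197 0.19;0.03 -0.055 0.31 -0.01 0.018 -0.197 0.19;0.03 -0.06 0.35 -0.01 0.018 -0.197 0.19;0.03 -0.065 0.39 -0.01 0.018 -0.197 0.19;0.03 -0.07 0.43 0 0.018 -0.197 0.19;0.03 -0.078 0.46 0.01 0.018 -0.197 0.19;0.03 -0.078 0.481 0.022 0.018 -0.197 0.19;0.03 -0.078 0.481 0.022 0.018 -0.197 0.19;0.03 -0.078 0.481 0.022 0.018 -0.197 0.19;0.03 -0.078 0.481 0.022 0.018 -0.197 0.19;0.03 -0.078 0.481 0.022 0.018 -0.197 0.19;0.03 -0.078 0.481 0.022 0.018 -0.197 0.19;0.03 -0.078 0.481 0.022 0.018 -0.197 0.19'; python3 plan.py 'v 496.8 258 25.7 -0.05 2'
```

```text
t: 38.88
tool_pos: [0.4838, 0.2568, 0.0917]
tool_rot: [0.076, 2.941, -0.005]
contact_force: [0.0, 0.1, 0.3]
opening: 0.0299
grip_force: 0.0
v 496.8 258 25.7 -0.05 2 -> 0.0004 0.0018 0.0688 0.001 -0.001 -0.002 | rows 1.7
t 38.9 now c: [ 14.  444.1  91.7] w: [0.4838 0.2568 0.0917] F_c [0.  0.  0.3]
```

```bash
python3 jog.py '0.028 0.001 0.001 0.035 0 0 0;0.028 0.001 0.001 0.06 0 0 0;0.028 0.001 0.001 0.067 0 0 0;0.028 0.001 0.001 0.067 0 0 0;0.028 0.001 0.001 0.067 0 0 0;0.028 0.001 0.001 0.067 0 0 0'; python3 plan.py 'v 496.8 258 25.7 -0.05 2'
```

```text
t: 39.38
tool_pos: [0.4968, 0.2585, 0.0273]
tool_rot: [0.075, 2.94, -0.003]
contact_force: [-0.3, -0.1, -0.7]
opening: 0.028
grip_force: 0.0
v 496.8 258 25.7 -0.05 2 -> 0.0003 -0.0005 0.0031 0.003 0.001 -0.001 | rows 0.1
t 39.4 now c: [ 27.1 444.   27.3] w: [0.4968 0.2585 0.0273] F_c [-0.3 -0.1 -0.7]
```

```bash
python3 jog.py '0.028 0 0 0.003 0 0 0;0.028 0 0 0.003 0 0 0;0 0 0 0.003 0 0 0;0 0 0 0.003 0 0 0;0 0 0 0.003 0 0 0;0 0 0 0.003 0 0 0;0 0 0 0.003 0 0 0'; python3 plan.py 'v 496.8 258 25.7 -0.05 2'; python3 jog.py '0 0 0 -0.02 0 0 0;0 0 0 -0.05 0 0 0;0 0 0 -0.08 0 0 0;0 0 0 -0.08 0 0 0;0 0 0 -0.08 0 0 0;0 0 0 -0.08 0 0 0'; python3 plan.py 'c -17 -37 100'
```

```text
t: 39.97
tool_pos: [0.4968, 0.2584, 0.0235]
tool_rot: [0.074, 2.941, -0.004]
contact_force: [-1.6, -0.5, 6.5]
opening: 0.0171
grip_force: 41.0
v 496.8 258 25.7 -0.05 2 -> -0.0004 -0.0004 -0.0006 0.002 -0.0 -0.001 | rows 0.0
t 40.0 now c: [ 27.2 443.9  23.5] w: [0.4968 0.2584 0.0235] F_c [-1.6 -0.2  6.5]
t: 40.47
tool_pos: [0.4799, 0.2585, 0.1002]
tool_rot: [0.074, 2.943, -0.006]
contact_force: [0.4, -0.2, -0.4]
opening: 0.0167
grip_force: 40.2
c -17 -37 100 -> -0.0633 -0.4799 0.0123 -0.018 0.197 -0.19 | rows 11.6
t 40.5 now c: [ 10.4 446.4 100.2] w: [0.4799 0.2585 0.1002] F_c [ 0.4 -0.3 -0.4]
```

```bash
python3 jog.py '0 0 -0.03 -0.02 0 0 0;0 -0.005 -0.07 -0.025 0 0.05 -0.05;0 -0.01 -0.11 -0.025 0 0.1 -0.1;0 -0.02 -0.15 -0.025 0 0.15 -0.15;0 -0.025 -0.19 -0.025 -0.018 0.197 -0.19;0 -0.03 -0.23 -0.025 -0.018 0.197 -0.19;0 -0.035 -0.27 -0.025 -0.018 0.197 -0.19;0 -0.04 -0.31 -0.02 -0.018 0.197 -0.19;0 -0.045 -0.35 -0.015 -0.018 0.197 -0.19;0 -0.05 -0.39 -0.015 -0.018 0.197 -0.19;0 -0.06 -0.43 -0.01 -0.018 0.197 -0.19;0 -0.063 -0.465 0 -0.018 0.197 -0.19;0 -0.063 -0.481 0.012 -0.018 0.197 -0.19;0 -0.063 -0.481 0.012 -0.018 0.197 -0.19;0 -0.063 -0.481 0.012 -0.018 0.197 -0.19;0 -0.063 -0.481 0.012 -0.018 0.197 -0.19;0 -0.063 -0.481 0.012 -0.018 0.197 -0.19;0 -0.063 -0.481 0.012 -0.018 0.197 -0.19;0 -0.063 -0.481 0.012 -0.018 0.197 -0.19'; python3 plan.py 'c -17 -37 16'; python3 cap.py; python3 det.py
```

```text
t: 42.05
tool_pos: [0.5206, -0.224, 0.1012]
tool_rot: [-0.222, 3.132, 0.0]
contact_force: [-0.5, -0.5, 0.3]
opening: 0.0167
grip_force: 40.2
c -17 -37 16 -> 0.0005 0.0001 0.0852 0.0 0.002 0.002 | rows 2.0
t 42.0 now c: [-16.6 -37.1 101.2] w: [ 0.5206 -0.224   0.1012] F_c [-0.6 -0.4  0.3]
blue px 27
cap centre in tool axes mm [16.3  0.3 -2. ]
```

Target x ≈ -17.4.

```bash
python3 jog.py '0 0.001 0.001 0.03 0 0 0;0 0.001 0.001 0.06 0 0 0;0 0.001 0.001 0.075 0 0 0;0 0.001 0.001 0.083 0 0 0;0 0.001 0.001 0.083 0 0 0;0 0.001 0.001 0.083 0 0 0;0 0.001 0.001 0.083 0 0 0;0 0.001 0.001 0.083 0 0 0'; python3 plan.py 'c -17.4 -37 15'
```

```text
t: 42.82
tool_pos: [0.5206, -0.2247, 0.0197]
tool_rot: [-0.22, 3.13, -0.002]
contact_force: [-0.2, 0.2, -0.2]
opening: 0.0166
grip_force: 40.2
c -17.4 -37 15 -> 0.0007 0.0008 0.0047 -0.002 0.004 0.0 | rows 0.1
t 42.8 now c: [-16.7 -37.8  19.7] w: [ 0.5206 -0.2247  0.0197] F_c [-0.1  0.2 -0.2]
```

```bash
python3 jog.py '0 0.0004 0.0004 0.003 0 0 0;0 0.0004 0.0004 0.0045 0 0 0;0 0.0004 0.0004 0.0045 0 0 0;0 0.0004 0.0004 0.0045 0 0 0'; python3 plan.py 'c -17.4 -37 15';python3 jog.py '0.026 0 0 0 0 0 0;0.026 0 0 0 0 0 0;0.026 0 0 0 0 0 0;0.026 0 0 -0.02 0 0 0;0.026 0 0 -0.06 0 0 0;0.03 0 0 -0.1 0 0 0;0 0 0 -0.12 0 0 0;0 0 0 -0.12 0 0 0;0 0 0 -0.12 0 0 0'; python3 plan.py 'c 50 -1 130' 'c 50 140 200'; python3 - <<'E'
from station import ctrl, viewer, status, ticket
import cv2
b=viewer.get_image("scene")[:,:,::-1][230:400,230:430]
a=viewer.get_image("top")[:,:,::-1][235:335,320:440]
import numpy as np
cv2.imwrite("pics/p7.png",np.hstack([cv2.resize(b,(400,340),interpolation=3),cv2.resize(a,(400,340),interpolation=3)]))
E
```

```text
t: 43.15
tool_pos: [0.5186, -0.2236, 0.0132]
tool_rot: [-0.22, 3.133, 0.001]
contact_force: [0.1, 0.2, 0.8]
opening: 0.0171
grip_force: 40.2
c -17.4 -37 15 -> -0.0011 -0.0006 -0.0018 0.001 0.001 0.0 | rows 0.1
t 43.1 now c: [-18.5 -36.4  13.2] w: [ 0.5186 -0.2236  0.0132] F_c [0.1 0.2 0.8]
t: 43.9
tool_pos: [0.5197, -0.2244, 0.1353]
tool_rot: [-0.22, 3.13, -0.003]
contact_force: [-1.0, -0.4, -0.0]
opening: -0.0001
grip_force: 0.0
c 50 -1 130 -> -0.0675 0.0363 0.0055 -0.002 0.004 0.0 | rows 1.8
c 50 140 200 -> -0.0678 0.1772 -0.0647 -0.002 0.004 0.0 | rows 4.8
t 43.9 now c: [-17.5 -37.3 135.3] w: [ 0.5197 -0.2244  0.1353] F_c [-1.  -0.3 -0. ]
```

View pics/p7.png

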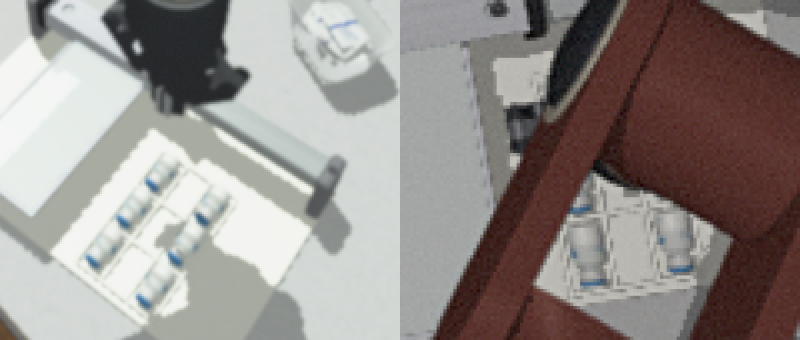

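The left half shows all six vials in two rows of troughs. I'll move the arm aside for a clear top check before closing.

```bash
python3 jog.py '0 0 0 -0.04 0 0 0;0 -0.03 0.03 -0.064 0 0 0;0 -0.05 0.07 -0.064 0 0 0;0 -0.067 0.11 -0.064 0 0 0;0 -0.067 0.15 -0.064 0 0 0;0 -0.067 0.178 -0.064 0 0 0;0 -0.067 0.178 -0.064 0 0 0;0 -0.067 0.178 -0.064 0 0 0'; python3 plan.py 'c 50 -1 130'; python3 - <<'E'
from station import ctrl, viewer, status, ticket
import cv2
b=viewer.get_image("top")[:,:,::-1]
cv2.imwrite("pics/p8.png",cv2.resize(b[235:335,335:435],(600,600),interpolation=3))
E
```

```text
t: 44.67
tool_pos: [0.5588, -0.0364, 0.1949]
tool_rot: [0.225, -3.13, -0.002]
contact_force: [0.3, -0.4, -1.0]
opening: 0.0001
grip_force: 0.0
c 50 -1 130 -> -0.0022 -0.1445 0.0647 0.002 -0.003 0.004 | rows 3.8
t 44.7 now c: [ 47.4 143.3 194.9] w: [ 0.5588 -0.0364  0.1949] F_c [ 0.2 -0.4 -1. ]
```

View pics/p8.png

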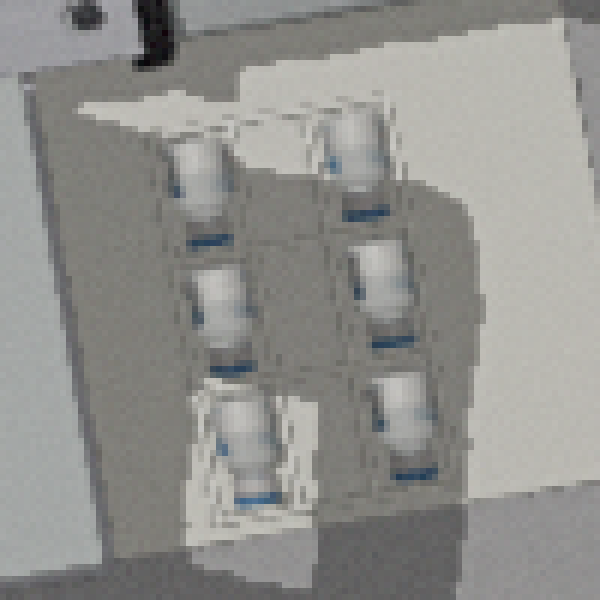

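Every vial lies in its own trough. The right-middle one (250–348) looks near its back rib, so I'll compare with the projected trough limits.

```bash
python3 - <<'E'
from h import *
import json
C=json.load(open("carrier.json"))
f=lambda p:((proj(R.from_euler("z",C[2]).apply(np.array(p)/1000)+[C[0],C[1],0])-[335,235]+.5)*6-.5)[0].round(0)
for y in(-37,-93):
  for x in(-17,-63,-109):
    print(y,x,"back wall top",f([x+21.5,y,11]),"front wall",f([x-21.5,y,11]),"centred vial cap end",f([x-19,y,15]),"base top",f([x+19,y,24]))
E
```

```text
-37 -17 back wall top [191. 131.] front wall [212. 251.] centred vial cap end [212. 244.] base top [197. 138.]
-37 -63 back wall top [213. 260.] front wall [234. 380.] centred vial cap end [235. 374.] base top [220. 267.]
-37 -109 back wall top [236. 389.] front wall [257. 510.] centred vial cap end [258. 504.] base top [243. 398.]
-93 -17 back wall top [346. 107.] front wall [367. 226.] centred vial cap end [368. 219.] base top [354. 113.]
-93 -63 back wall top [369. 235.] front wall [390. 355.] centred vial cap end [391. 349.] base top [377. 242.]
-93 -109 back wall top [392. 364.] front wall [414. 485.] centred vial cap end [415. 479.] base top [401. 373.]
```

All six match the centred positions to about 1 mm. Now close: go above the button on collar B's side.

```bash
python3 jog.py '0 -0.002 -0.04 0.01 0 0 0;0 -0.002 -0.08 0.03 0 0 0;0 -0.002 -0.12 0.05 0 0 0;0 -0.002 -0.1445 0.065 0 0 0;0 -0.002 -0.1445 0.065 0 0 0;0 -0.002 -0.1445 0.065 0 0 0;0 -0.002 -0.1445 0.065 0 0 0;0 -0.002 -0.1445 0.1 0 0 0;0 -0.002 -0.1445 0.1 0 0 0;0 -0.002 -0.1445 0.1 0 0 0;0 -0.002 -0.1445 0.1 0 0 0' 30; python3 plan.py 'c 50 -1 72'
```

```text
t: 45.63
tool_pos: [0.5827, -0.1804, 0.0985]
tool_rot: [-0.221, 3.132, 0.0]
contact_force: [0.2, -0.0, 1.1]
opening: -0.0001
grip_force: 0.0
c 50 -1 72 -> 0.001 0.0016 0.0265 0.0 0.002 0.001 | rows 0.6
t 45.6 now c: [50.9 -2.6 98.5] w: [ 0.5827 -0.1804  0.0985] F_c [ 0.2 -0.1  1.1]
```

```bash
python3 jog.py '0 0.001 0.001 0.01 0 0 0;0 0.001 0.001 0.02 0 0 0;0 0.001 0.001 0.0265 0 0 0;0 0.001 0.001 0.0265 0 0 0;0 0.001 0.001 0.0265 0 0 0;0 0.001 0.001 0.0265 0 0 0'; python3 plan.py 'c 50 -1 72'
```

```text
t: 46.13
tool_pos: [0.5822, -0.1802, 0.072]
tool_rot: [-0.22, 3.131, -0.0]
contact_force: [-0.0, 0.8, 5.3]
opening: 0.0001
grip_force: 2.7
c 50 -1 72 -> 0.0005 0.0013 0.0 -0.0 0.003 0.0 | rows 0.0
t 46.1 now c: [50.5 -2.3 72. ] w: [ 0.5822 -0.1802  0.072 ] F_c [0.1 0.8 5.3]
```

```bash
python3 jog.py '0 0 0 0.001 0 0 0;0 0 -0.005 0.001 0 0 0;0 0 -0.01 0.001 0 0 0;0 0 -0.015 0.001 0 0 0;0 0 -0.02 0.0005 0 0 0;0 0 -0.025 0.0005 0 0 0;0 0 -0.025 0.0005 0 0 0'; python3 plan.py 'c 50 -138 73'
```

```text
t: 46.72
tool_pos: [0.5859, -0.2055, 0.072]
tool_rot: [-0.22, 3.131, -0.001]
contact_force: [-0.6, -1.1, 6.6]
opening: 0.0001
grip_force: 4.2
c 50 -138 73 -> 0.0006 -0.1101 -0.0009 -0.001 0.003 0.0 | rows 2.6
t 46.7 now c: [ 50.6 -27.9  72. ] w: [ 0.5859 -0.2055  0.072 ] F_c [-0.7 -1.   6.6]
```

```bash
python3 jog.py '0 0 -0.007 -0.0015 0 0 0;0 0 -0.015 -0.0015 0 0 0;0 0 -0.023 -0.0015 0 0 0;0 0 -0.031 -0.0015 0 0 0;0 0 -0.039 -0.0015 0 0 0;0 0 -0.047 -0.0015 0 0 0;0 0 -0.055 -0.0015 0 0 0;0 0 -0.063 -0.0015 0 0 0;0 0 -0.071 -0.0015 0 0 0;0 0 -0.079 -0.0015 0 0 0;0 0 -0.087 -0.0015 0 0 0;0 0 -0.095 -0.0015 0 0 0;0 0 -0.099 -0.0015 0 0 0;0 0 -0.101 -0.0015 0 0 0;0 0 -0.103 -0.0015 0 0 0;0 0 -0.103 -0.0015 0 0 0;0 0 -0.103 -0.0015 0 0 0'; python3 plan.py 'c 50 -138 73'
```

```text
t: 48.13
tool_pos: [0.599, -0.3077, 0.072]
tool_rot: [-0.22, 3.133, -0.002]
contact_force: [0.5, -1.5, 3.8]
opening: 0.0001
grip_force: 1.4
c 50 -138 73 -> -0.0006 -0.0071 -0.0009 -0.001 0.001 0.0 | rows 0.2
t 48.1 now c: [  49.4 -130.9   72. ] w: [ 0.599  -0.3077  0.072 ] F_c [ 0.3 -1.6  3.8]
```

```bash
python3 jog.py '0 0 -0.002 -0.001 0 0 0;0 0 -0.004 -0.001 0 0 0;0 0 -0.005 -0.001 0 0 0;0 0 -0.005 -0.001 0 0 0'; python3 plan.py 'c 50 -138 73';python3 jog.py '0 0 -0.002 0 0 0 0;0 0 -0.004 0 0 0 0;0 0 -0.004 0 0 0 0'; python3 plan.py 'c 50 -138 73'
```

```text
t: 48.47
tool_pos: [0.5991, -0.3115, 0.0721]
tool_rot: [0.22, -3.133, -0.003]
contact_force: [-1.6, 1.4, 1.3]
opening: 0.0
grip_force: 0.8
c 50 -138 73 -> -0.0011 -0.0033 -0.0009 0.002 -0.001 0.0 | rows 0.1
t 48.5 now c: [  48.9 -134.7   72.1] w: [ 0.5991 -0.3115  0.0721] F_c [-1.4  1.6  1.3]
t: 48.72
tool_pos: [0.5994, -0.3135, 0.072]
tool_rot: [0.22, -3.132, -0.01]
contact_force: [-3.8, 7.5, 3.9]
opening: 0.0001
grip_force: 4.8
c 50 -138 73 -> -0.0011 -0.0013 -0.001 0.006 -0.002 0.0 | rows 0.1
t 48.7 now c: [  48.9 -136.7   72. ] w: [ 0.5994 -0.3135  0.072 ] F_c [-2.8  8.   3.9]
```

```bash
python3 jog.py '0 0 -0.001 0 0 0 0;0 0 -0.002 0 0 0 0;0 0 -0.002 0 0 0 0'; python3 plan.py 'c 50 -138 73'; python3 jog.py '0 0 0.006 0 0 0 0;0 0 0.012 0 0 0 0;0 0 0.012 0 0 0 0;0 0 0.012 -0.04 0 0 0;0 0 0.012 -0.08 0 0 0;0 0 0.012 -0.12 0 0 0;0 0 0.012 -0.15 0 0 0;0 0 0.012 -0.15 0 0 0;0 0.05 0.05 -0.15 0 0 0;0 0.06 0.09 -0.15 0 0 0;0 0.07 0.13 -0.15 0 0 0;0 0.08 0.17 -0.15 0 0 0;0 0.09 0.21 -0.15 0 0 0;0 0.1 0.25 -0.15 0 0 0;0 0.1 0.29 -0.15 0 0 0;0 0.1 0.33 -0.15 0 0 0;0 0.1 0.37 -0.15 0 0 0;0 0.1 0.4 -0.15 0 0 0;0 0.1 0.4 -0.15 0 0 0;0 0.1 0.4 -0.15 0 0 0'; python3 - <<'E'
from station import ctrl, viewer, status, ticket
import cv2
import numpy as np
a=viewer.get_image("top")[:,:,::-1][205:345,255:455];b=viewer.get_image("scene")[:,:,::-1][210:390,220:420]
cv2.imwrite("pics/p9.png",np.hstack([cv2.resize(a,(400,400),interpolation=3),cv2.resize(b,(400,400),interpolation=3)]))
E
```

```text
t: 48.97
tool_pos: [0.5994, -0.3139, 0.072]
tool_rot: [0.221, -3.131, -0.015]
contact_force: [-4.3, 11.7, 6.4]
opening: 0.0001
grip_force: 7.0
c 50 -138 73 -> -0.0011 -0.0009 -0.001 0.009 -0.002 0.001 | rows 0.1
t 49.0 now c: [  48.9 -137.1   72. ] w: [ 0.5994 -0.3139  0.072 ] F_c [-2.7 12.2  6.4]
t: 50.63
tool_pos: [0.4454, 0.0658, 0.2229]
tool_rot: [-0.227, 3.131, -0.0]
contact_force: [1.1, -0.5, 0.1]
opening: 0.0001
grip_force: 0.0
```

View pics/p9.png

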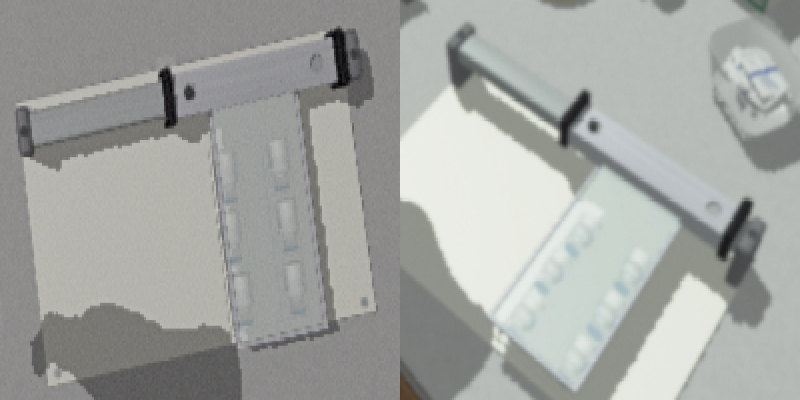

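The cover is closed over six vials in their troughs. The button is out in hole A, at (189,92) in the top view and (594,126) in the scene view, and the tube held against a 12 N push. Handing in.

```bash
python3 -c "
from station import ctrl, viewer, status, ticket
print(ticket.finish_job())"
```

```text
the job is handed in; nothing more can be done
None
```

I loaded all six vials, each flat in its own trough, and closed the cover until the button popped out of hole A and the tube locked. I handed the job in at about 51 s; `finish_job()` returned no verdict.

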